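Read a turbidity standard on the bench photometer

TASK

Check the photometer with the green-capped sealed standard: turn the cell upside down to stir up its contents, then stand it upright, fully home in the photometer's cell well and let go of it. Then pull the spring-loaded shutter rod out by its knob until the yellow pointer stands at the red line, and finish while still holding it there, because it springs shut when released and the reading is taken with the shutter held open. Do not disturb the other standards, the spray bottle or the wipes box.

Things in the scene. Friction and masses are not known exactly. Their poses are not given: they have to be found in the camera images.
- standard_green: sealed glass sample cell with milky contents and a ribbed green cap, about 100 g: a round cylinder 30 mm in diameter and 100 mm tall; the milky glass part is 78 mm tall with a slightly narrower neck, the green cap (30 mm diameter) covers the top 22 mm. Origin at the centre of its underside, z up along the cell. It stands upright on the blue mat at the start
- standard_yellow: the same cell with a yellow cap, to be left alone; origin at the centre of its underside
- standard_red: the same cell with a red cap, to be left alone; origin at the centre of its underside
- mat: flat blue bench mat, 130 x 300 x 3 mm, fixed; the three standards stand on it in a row along its y axis, 95 mm apart (give or take 10 mm along it, 15 mm across), in any order. Origin at the centre of its underside
- photometer: white bench photometer, 220 mm deep (x) x 260 mm wide (y), fixed, deck 75 mm above the bench. Origin at the centre of its underside; its front panel faces its own -x (the robot), 110 mm from the origin; the shutter rod leaves the panel's middle. Lamp housing 60 mm above the deck on the left (own x -50 to 100, y 40 to 120 mm), display 35 mm above the deck at the rear right, behind the well
- well (a point): cell well: centre of its flat floor, level with the deck (75 mm above the bench), axes as the photometer's; 20 mm to the front and 70 mm to the right (-y) of the photometer's centre. Black round collar round it, 36 mm tall: bore 35 mm, flaring to 45 mm in the top 8 mm, 53 mm outside. A cell fully home stands on this floor. A 29 mm high black light tube joins the collar on its left
- shutter (a joint): the shutter rod's travel in m: 0 = shut (rod in), grows as the rod is pulled straight out of the front panel, along -x of the photometer's frame; stop at 0.050. The yellow pointer stands at the red line at 0.036. A spring pulls it shut: about 3 N at 0, about 12 N at the red line
- shutter_knob (a point): centre of the black round knob on the end of the steel shutter rod: 25 mm in diameter with a slight 22 mm waist, 28 mm long along the rod, axis level, 52 mm above the bench. At shut this point is 49 mm in front of the panel, with 35 mm of the 10 mm rod showing. Axes as the photometer's (x points into it); moves with the rod
- pointer (a point): tip of the yellow pointer, 4 mm wide, that sticks 8 mm out of the slot in the deck and moves with the shutter rod
- red_line (a point): middle of the red line, 4 mm wide, painted across the slot on the photometer's deck: where the pointer belongs with the shutter held open. The black line across the same slot is the shut position
- spray_bottle: white spray bottle with a blue head, 180 mm tall, standing; to be left alone; origin at the centre of its underside
- wipes_box: green box of wipes, 120 x 120 x 80 mm; to be left alone; origin at the centre of its underside
There are look-alikes about, which are no part of the job. Several things look just like the standard_green: the one meant starts farthest to the robot's right.

How it is judged:
On the way, in this order (a step that is already met when the one before it is completed fails the run):
1. the green-capped standard is turned upside down (tipped more than 120 degrees from upright) clear of the bench (angle between standard_green's own z axis and vertical above 2.1 rad and height (world z) of standard_green above 0.1 m), for 0.2 s.
2. it stands upright, fully home in the well, and is let go, with the shutter still shut (horizontal distance between standard_green and well below 0.006 m and z of standard_green in the frame of well below 0.004 m and angle between standard_green's own z axis and vertical below 0.1 rad and contact force between the fingers and standard_green below 0.05 N and value of joint shutter below 0.006 m), for 0.2 s.
3. the shutter rod is pulled out until the pointer stands at the red line, within 3 mm, and is held there by the gripper (value of joint shutter between 0.033 and 0.039 m and contact force between the fingers and shutter above 3 N), for 0.3 s.
At the end, for the whole second after the job is handed in: The gripper holds the shutter rod's knob (more than 3 N) with the pointer within 3 mm of the red line (rod travel 33 to 39 mm), while the green-capped standard stands upright and untouched in the well: underside within 4 mm of the well floor, within 6 mm of its axis, tilted less than 0.1 rad (all of step 3 and horizontal distance between standard_green and well below 0.006 m and z of standard_green in the frame of well below 0.004 m and angle between standard_green's own z axis and vertical below 0.1 rad and linear speed of standard_green below 0.02 m/s and contact force between each of the arm, the fingers and standard_green below 0.05 N); the arm keeps its last pose, push and grip.
It fails at once if another standard, the spray bottle or the wipes box is shifted by more than 20 mm or tipped over (distance of any of standard_yellow, standard_red, spray_bottle, wipes_box from where it was at the start of the episode above 0.02 m or angle between any of standard_yellow, standard_red, spray_bottle's own z axis and vertical above 0.5 rad).
It also fails if it takes over 70 s, if anything falls off the work surface, if the arm or the gripper's body presses on something with over 40 N, if the wrist force passes 120 N, or if a joint passes its speed limit or range.

ROBOT

A 7-joint arm with a two-finger parallel gripper is mounted at the origin on the work surface. World frame = base frame: x ahead of the robot, y to its left, z up, the work surface at z = 0. Lengths are in m, angles in rad, forces in N, time in s.
With the tool pointing down it reaches from about 0.4 to 0.85 m from the base axis. Payload 4.5 kg.
Tool frame: the origin (TCP) lies midway between the tips of the shut fingers; the grasp point (between the pads) lies r.grip_point_offset behind it (r.grip_point_offset is the distance from the TCP to the grasp point, in m); z points along the fingers, y is the line along which they close (so a half turn about z gives the same grasp; the last joint's range is limited). The gripper opens to 88 mm and grips with 3 to 60 N. Pads are 18 mm wide; open, the fingers measure 123 mm over their backs; the gripper's body (75 mm by 187 mm) begins 45 mm behind the grasp point.
Start: joints at [1.216, 0.689, -0.195, 1.565, 0.157, 0.902, -0.215], TCP at [0.237, -0.578, 0.239] pointing down, gripper open.
Joint ranges: [-3.01, 3.01], [-0.46, 2.08], [-1.47, 1.51], [0.13, 2.56], [-1, 4.14], [0.04, 2.09], [-2.66, 2.66]. Speed limits (rad/s): [2.57, 2.57, 3.14, 3.14, 3.14, 3.14, 3.14].

INTERFACE

Orientations are given as a unit quaternion [x, y, z, w].
In Python, from plant import r gives the robot as it stands.
- The arm moves only by the shell command python3 -m jog 'ROWS' [FORCE]. ROWS is JSON, a list of rows, each an object of numbers: "wx", "wy", "wz": the turn, a rotation vector about the world's x, y, z as a fraction of full scale; "dx", "dy", "dz": the shift along the world's x, y, z as a fraction of full scale; "hand": the closure, from 0 (fully open) to 1 (shut). In form: [{"wx": .., "wy": .., "wz": .., "dx": .., "dy": .., "dz": .., "hand": ..}, ...]. A call has 1 to 5 rows; each row shifts and turns the commanded pose from where the row before left it; what a row does not reach is not made up. Full scale, the value 1, is 0.25 m for a shift and 2 rad for a turn. A row lasts 1/12 s, in which the tool goes at most 41.7 mm and 7.16 degrees, less where a joint would pass 70% of its speed; a pose out of reach is approached as far as the arm can. A call with a number of a shift or a turn outside -1 to 1 is refused whole. A call with a gripper value outside its range is refused whole. The fingers move at their own pace and stop on an object; FORCE is the grip in N (left out, the last holds). Time passes only in rows, so rows that do not move let the fingers close. It gives the time, the measured TCP pose, the force, the opening and the grip force at its end, in the units of the state.
- r.get_state(): the state, without advancing time (a new reading comes with each control period).
- r.snapshot(name): name is "scene" or "top" or "wrist"; returns the picture (480x640x3 uint8, red, green, blue); there is no depth.
- r.camera_info(name): a dict with "mtx" (3x3 intrinsics, pixels), "R" (3x3) and "t" (3): a world point X has camera coordinates R X + t. Camera axes: x right, y down, z forward; pixel columns grow to the right and rows downward; lengths in m; the calibration is good to about 2 mm. A picture is of the moment at which its call begins: read the wrist's pose just before it. camera_info takes no time and is no camera call; for the wrist camera it gives the pose at the moment of the call.
- r.finish_job(): hands the job in; it is judged then, once.
Trained networks look in the newest picture that a camera, given by its name, has taken for a name from the list of things; names that differ only in an ending like _2 or _b are one class to them, and where a whole thing is asked for, a point or a joint stands for the part that bears it (a point fixed in the world has none). Each returns a list of dicts, best first, with "p" (0 to 1); they miss things now and then, are a little off and sometimes report something else, mostly with a low value. They report only what shows in the picture. A call takes as long as a camera call. They do not tell look-alikes from the thing itself.
- r.search_frame(camera, query): "bbox" ([left, top, right, bottom] in pixels, round what is visible of it).
- r.masks_of(camera, query): "region" (480x640 bool, what is visible of it) and "bbox" ([left, top, right, bottom] in pixels, round what is visible of it).
The state is a dict: "clock": time; "q": joint angles; "qd": joint speeds; "joint_torque": joint torques, N m; "tool_pos": TCP position; "eef_rot": TCP orientation; "contact_force": force on the tool from outside, world axes, zero at the start; "moment": the same for the moment, N m; "opening": opening from 0.0 (shut) to 1.0 (fully open); "finger_force": force on a finger pad.
Only numpy, scipy, OpenCV 4.12 (cv2) and the standard library are available. Lean on these libraries where they do the work, as an engineer would, in place of code of your own. Each camera call takes 0.05 s, during which the arm holds its last target. There are 200 camera calls.

## Working session

There is one attempt and no reset: what is moved stays moved. The work goes in short steps, Python scripts to look and compute and a shell command to move; the robot and the scene stay as the last step left them, time stands still between calls to the robot, and variables do not carry over. Pictures are saved under pics/ and viewed, at most 10 in all, crops included, and the job is handed in when it is done.

```bash
mkdir -p pics; ls
cat > h.py <<'E'
import numpy as np, cv2
from plant import r
from scipy.spatial.transform import Rotation as Ro
def ray(cam,u,v,info=None):
    c=info or r.camera_info(cam); K,R,t=map(np.array,(c["mtx"],c["R"],c["t"]))
    d=R.T@np.linalg.solve(K,[u,v,1.]); return -R.T@t,d
def atz(cam,u,v,z,info=None):
    o,d=ray(cam,u,v,info); return o+d*(z-o[2])/d[2]
def proj(cam,X,info=None):
    c=info or r.camera_info(cam); K,R,t=map(np.array,(c["mtx"],c["R"],c["t"]))
    p=K@(R@np.array(X)+t); return p[:2]/p[2]
E
python3 - <<'E'
from h import *
s=r.snapshot("scene");t=r.snapshot("top")
cv2.imwrite("pics/s.png",s[:,:,::-1]);cv2.imwrite("pics/t.png",t[:,:,::-1])
for cam in("scene","top"):
    for q in("standard_green","standard_yellow","standard_red","photometer","shutter_knob","pointer","red_line","spray_bottle","wipes_box","mat","well"):
        print(cam,q,[(round(d["p"],2),[round(float(x)) for x in d["bbox"]]) for d in r.search_frame(cam,q)][:4])
    c=r.camera_info(cam);print(-np.array(c["R"]).T@np.array(c["t"]))
print(r.grip_point_offset,r.get_state())
E
```

```text
pics
scene standard_green [(0.82, [379, 300, 401, 356]), (0.73, [379, 264, 404, 316]), (0.65, [363, 217, 376, 266])]
scene standard_yellow [(0.89, [444, 208, 464, 254])]
scene standard_red [(0.74, [403, 213, 423, 261])]
scene photometer [(0.97, [123, 204, 296, 307])]
scene shutter_knob []
scene pointer []
scene red_line [(0.68, [126, 202, 293, 309])]
scene spray_bottle [(0.65, [436, 233, 489, 349])]
scene wipes_box [(0.63, [268, 280, 363, 378])]
scene mat [(0.63, [335, 240, 485, 287])]
scene well [(0.71, [129, 209, 292, 311])]
[1.30917356 0.33181688 0.55079982]
top standard_green [(0.75, [225, 154, 247, 176]), (0.61, [231, 194, 254, 212]), (0.53, [266, 268, 284, 288])]
top standard_yellow [(0.86, [190, 314, 213, 330])]
top standard_red [(0.75, [224, 291, 248, 303]), (0.15, [346, 160, 469, 294])]
top photometer [(0.87, [344, 160, 472, 294])]
top shutter_knob [(0.56, [403, 269, 420, 293])]
top pointer [(0.5, [408, 233, 420, 296])]
top red_line [(0.62, [347, 162, 473, 294])]
top spray_bottle [(0.59, [167, 183, 210, 226])]
top wipes_box [(0.83, [254, 123, 318, 188])]
top mat [(0.81, [177, 239, 312, 353])]
top well [(0.57, [345, 161, 472, 294])]
[0.52592168 0.04759291 1.20792419]
0.0187 {'clock': 1.2, 'q': array([ 1.21579845,  0.68910242, -0.19464131,  1.56533341,  0.15732305,
        0.90250919, -0.21512538]), 'qd': array([ 1.86789561e-03,  5.99407586e-04, -1.29885442e-03, -3.17743726e-04,
        1.87926357e-05,  4.63761482e-05,  3.84352847e-04]), 'joint_torque': array([ 3.18548937e-04, -5.27505076e+01, -1.26721602e+00, -1.53742933e+01,
       -5.20410645e-02, -7.42270677e-04,  3.36377309e-05]), 'tool_pos': array([ 0.23696145, -0.57834006,  0.23873333]), 'eef_rot': array([9.81159394e-01, 1.93200009e-01, 1.05578522e-05, 1.63019672e-05]), 'contact_force': array([-0.46232963,  0.13469828, -0.02657862]), 'moment': array([0.03014831, 0.0483421 , 0.02139518]), 'finger_force': 0.0, 'opening': 1.0017005775702985}
```

View pics/s.png

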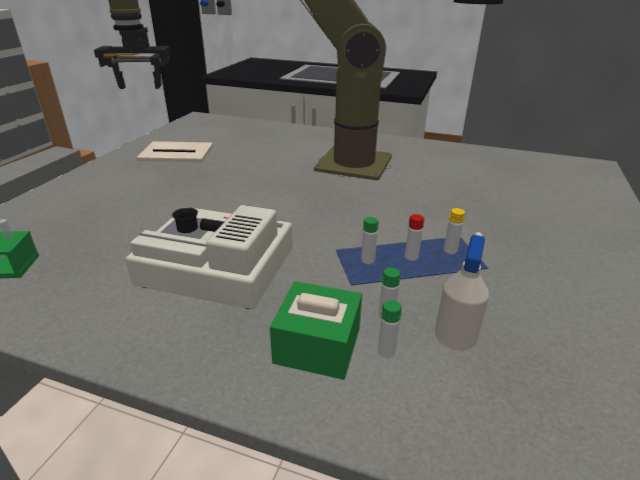

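View pics/t.png

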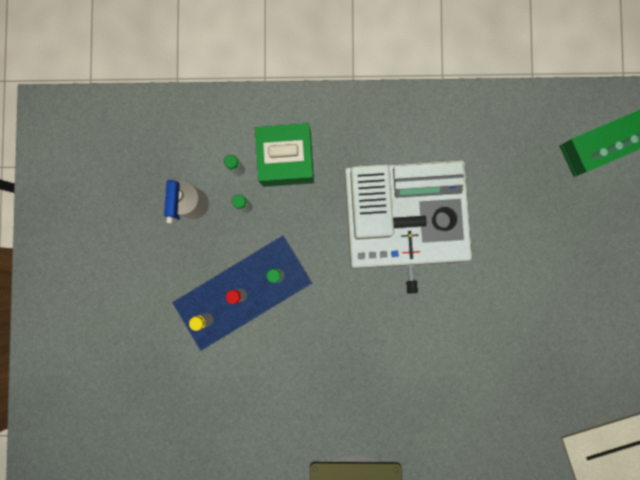

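Run:
```python
from h import *
print(np.array(r.camera_info("top")["R"]))
for n,uv in dict(g1=(236,165),g2=(242.5,203),g3=(275,278)).items():
    print(n,atz("top",*uv,.1).round(3))
for n,uv in dict(ye=(201,322),red=(236,297),spray=(188,204)).items(): print(n,atz("top",*uv,.1).round(3))
print("knob",atz("top",411,281,.052).round(3),"wipes",atz("top",286,155,.08).round(3))
for uv in((344,160),(472,160),(344,294),(472,294)): print(atz("top",*uv,.075).round(3))
t=cv2.imread("pics/t.png")
cv2.imwrite("pics/tc.png",np.hstack([cv2.resize(t[240:350,170:310],None,fx=3,fy=3,interpolation=2),cv2.resize(t[190:300,345:475],None,fx=3,fy=3,interpolation=2)[:330]])[:,:800])
```

```text
[[-0.00401778 -0.99960813 -0.02770272]
 [-0.99845385  0.00554597 -0.05530956]
 [ 0.05544152  0.02743767 -0.99808487]]
g1 [0.758 0.256 0.1  ]
g2 [0.676 0.241 0.1  ]
g3 [0.516 0.172 0.1  ]
ye [0.424 0.328 0.1  ]
red [0.477 0.254 0.1  ]
spray [0.675 0.358 0.1  ]
knob [ 0.508 -0.122  0.052] wipes [0.784 0.15  0.08 ]
[0.772 0.024 0.075]
[ 0.77  -0.253  0.075]
[0.481 0.026 0.075]
[ 0.48  -0.248  0.075]
```

The scene picture shows three green caps at about (371,240) on the mat, (390,293) and (390,330) off it, with the photometer at (210,255). The top picture shows the same caps at (275,276) on the mat, (239,202) and (232,162), the knob at (411,287) and the well at (444,218). The green object at (605,140) is a rack.

Candidates (top picture): (275,276), (239,202) and (232,162). The one farthest right (smallest y), and the only one on the mat, is (275,276). I'll check it in a close crop.

Run:
```python
from h import *
t=cv2.imread("pics/t.png")
f=lambda a,s:cv2.resize(a,s,interpolation=2)
cv2.imwrite("pics/c1.png",np.vstack([np.hstack([f(t[240:340,180:310],(400,300)),f(t[100:200,540:640],(400,300))]),np.hstack([f(t[195:300,345:480],(400,300)),f(t[130:230,180:310],(400,300))])]))
```

```text
(no output)
```

View pics/c1.png

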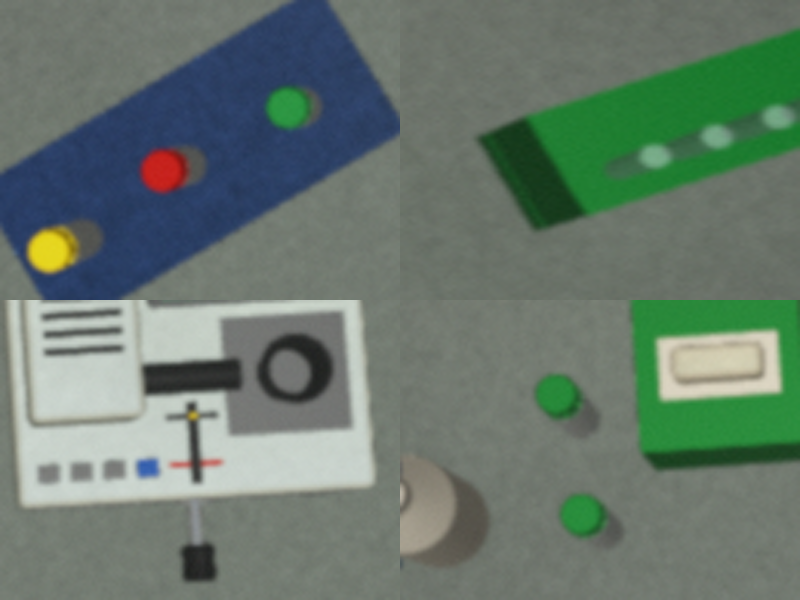

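Run:
```python
from h import *
from scipy.optimize import least_squares
r.snapshot("top");r.snapshot("scene")
m=r.masks_of("top","photometer")[0]["region"].astype(np.uint8)
c=max(cv2.findContours(m,0,2)[0],key=cv2.contourArea); print(cv2.minAreaRect(c))
m=r.masks_of("top","standard_green")
for d in m: print(d["p"],d["bbox"],d["region"].sum())
t=cv2.imread("pics/t.png");hsv=cv2.cvtColor(t,cv2.COLOR_BGR2HSV)
g=((hsv[...,0]>50)&(hsv[...,0]<75)&(hsv[...,1]>150)).astype(np.uint8)
g[:240]=0
n,l,st,ce=cv2.connectedComponentsWithStats(g)
for i in range(1,n):
  if st[i,4]>40: print(st[i],ce[i],atz("top",*ce[i],.1))
dk=(hsv[...,2]<45).astype(np.uint8); n,l,st,ce=cv2.connectedComponentsWithStats(dk)
for i in range(1,n):
  if st[i,4]>20 and 340<ce[i][0]<480 and 150<ce[i][1]<300: print("dark",st[i],ce[i])
rd=((hsv[...,0]<8)&(hsv[...,1]>120)).astype(np.uint8); n,l,st,ce=cv2.connectedComponentsWithStats(rd)
for i in range(1,n):
  if 340<ce[i][0]<480: print("red",st[i],ce[i],atz("top",*ce[i],.075))
```

```text
((408.9370422363281, 228.27503967285156), (131.9774932861328, 122.19007873535156), 85.96228790283203)
0.75 [265.3, 267.6, 282.2, 284.6] 192
0.69 [231.6, 195.7, 251.2, 210.8] 237
0.56 [225.5, 158.2, 249.6, 177.8] 341
[267 269  13  14 143] [273.01398601 275.31468531] [0.52204382 0.17574165 0.1       ]
dark [435 208  21  22 134] [449.05970149 216.31343284]
dark [401 217  24   4  43] [413.20930233 218.30232558]
dark [406 223  19   3  27] [416.48148148 223.77777778]
dark [407 282  10  10  78] [411.47435897 286.69230769]
```

The close crop confirms a green-capped cell on the blue mat, next to the red one, at crop (288,107), which is top pixel (273.6,275.7). The rack at right holds no such cell. The lower-left crop shows the pointer on the black line, with the red line at crop (196,463). I'm moving over the photometer first for a close look.

```bash
R='{"dx":0.08,"dy":0.132,"dz":0.04,"wz":-0.015,"hand":0}'
python3 -m jog '[{"dx":0.08,"dy":0.132,"dz":0.04,"wz":-0.015,"hand":0},{"dx":0.08,"dy":0.132,"dz":0.04,"wz":-0.015,"hand":0},{"dx":0.08,"dy":0.132,"dz":0.04,"wz":-0.015,"hand":0},{"dx":0.08,"dy":0.132,"dz":0.04,"wz":-0.015,"hand":0},{"dx":0.08,"dy":0.132,"dz":0.04,"wz":-0.015,"hand":0}]'
python3 -m jog '[{"dx":0.08,"dy":0.132,"dz":0.04,"wz":-0.015,"hand":0},{"dx":0.08,"dy":0.132,"dz":0.04,"wz":-0.015,"hand":0},{"dx":0.08,"dy":0.132,"dz":0.04,"wz":-0.015,"hand":0},{"dx":0.08,"dy":0.132,"dz":0.04,"wz":-0.015,"hand":0},{"dx":0.08,"dy":0.132,"dz":0.04,"wz":-0.015,"hand":0}]'
python3 -m jog '[{"dx":0.08,"dy":0.132,"dz":0.04,"wz":-0.015,"hand":0},{"dx":0.08,"dy":0.132,"dz":0.04,"wz":-0.015,"hand":0},{"dx":0.08,"dy":0.132,"dz":0.04,"wz":-0.015,"hand":0},{"hand":0},{"hand":0}]'
python3 - <<'E'
from h import *
c=r.camera_info("wrist");w=r.snapshot("wrist");cv2.imwrite("pics/w1.png",w[:,:,::-1]);np.save("w1.npy",c,allow_pickle=True)
R=np.array(c["R"]);print(-R.T@c["t"],R[2])
for q in("shutter_knob","pointer","red_line","well"):print(q,[(d["p"],d["bbox"]) for d in r.search_frame("wrist",q)][:2])
E
```

```text
[ 0.30741255 -0.54936915  0.38513814] [-0.27226994 -0.11187426 -0.95569516]
shutter_knob []
pointer []
red_line []
well []invalid input
invalid input
invalid input
```

View pics/w1.png

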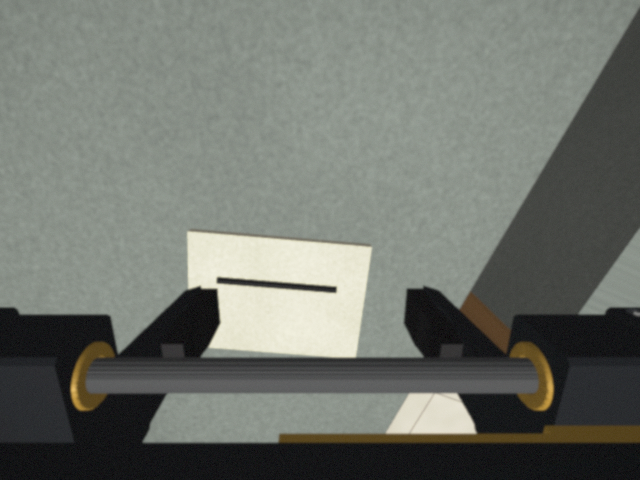

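The arm did not move because the rows were refused; the picture shows only the start area, with paper at (280,290). I'll give every key in each row.

```bash
python3 -m jog '[{"wx":0,"wy":0,"wz":-0.015,"dx":0.08,"dy":0.132,"dz":0.04,"hand":0},{"wx":0,"wy":0,"wz":-0.015,"dx":0.08,"dy":0.132,"dz":0.04,"hand":0},{"wx":0,"wy":0,"wz":-0.015,"dx":0.08,"dy":0.132,"dz":0.04,"hand":0},{"wx":0,"wy":0,"wz":-0.015,"dx":0.08,"dy":0.132,"dz":0.04,"hand":0},{"wx":0,"wy":0,"wz":-0.015,"dx":0.08,"dy":0.132,"dz":0.04,"hand":0}]'
```

```text
clock: 2.07
tool_pos: [0.3376, -0.4117, 0.2893]
eef_rot: [0.993, 0.118, 0.0, 0.0]
contact_force: [1.3, -0.5, 0.7]
opening: 0.999
finger_force: 0.0
```

```bash
python3 -m jog '[{"wx":0,"wy":0,"wz":-0.015,"dx":0.08,"dy":0.132,"dz":0.04,"hand":0},{"wx":0,"wy":0,"wz":-0.015,"dx":0.08,"dy":0.132,"dz":0.04,"hand":0},{"wx":0,"wy":0,"wz":-0.015,"dx":0.08,"dy":0.132,"dz":0.04,"hand":0},{"wx":0,"wy":0,"wz":-0.015,"dx":0.08,"dy":0.132,"dz":0.04,"hand":0},{"wx":0,"wy":0,"wz":-0.015,"dx":0.08,"dy":0.132,"dz":0.04,"hand":0}]' >/dev/null
python3 -m jog '[{"wx":0,"wy":0,"wz":-0.015,"dx":0.08,"dy":0.132,"dz":0.04,"hand":0},{"wx":0,"wy":0,"wz":-0.015,"dx":0.08,"dy":0.132,"dz":0.04,"hand":0},{"wx":0,"wy":0,"wz":-0.015,"dx":0,"dy":0,"dz":0,"hand":0},{"wx":0,"wy":0,"wz":0,"dx":0,"dy":0,"dz":0,"hand":0},{"wx":0,"wy":0,"wz":0,"dx":0,"dy":0,"dz":0,"hand":0}]'
cat > look.py <<'E'
import sys
from h import *
n=sys.argv[1]; c=r.camera_info("wrist");w=r.snapshot("wrist");cv2.imwrite(f"pics/{n}.png",w[:,:,::-1]);np.save(n+".npy",c,allow_pickle=True)
R=np.array(c["R"]);print(-R.T@c["t"],R[2])
for q in sys.argv[2:]:print(q,[(round(d["p"],2),d["bbox"]) for d in r.search_frame("wrist",q)][:3])
E
python3 look.py w2 shutter_knob pointer red_line well photometer
```

```text
clock: 2.9
tool_pos: [0.4766, -0.1826, 0.3587]
eef_rot: [1.0, -0.0, -0.0, 0.0]
contact_force: [-0.3, -0.7, 0.1]
opening: 1.0
finger_force: 0.0
[ 0.55285712 -0.18248817  0.50503989] [-2.94904918e-01 -7.06353109e-04 -9.55526342e-01]
shutter_knob [(0.98, [251.4, 86.2, 276.2, 192.9]), (0.4, [111.4, 0.0, 371.0, 196.1])]
pointer [(0.6, [252.5, 86.2, 277.1, 194.0])]
red_line [(0.91, [109.3, 0.8, 367.7, 194.4])]
well [(0.96, [110.1, 0.0, 368.2, 192.7]), (0.62, [254.4, 87.2, 274.7, 190.3])]
photometer [(0.66, [109.6, 0.1, 370.2, 196.5])]
```

View pics/w2.png

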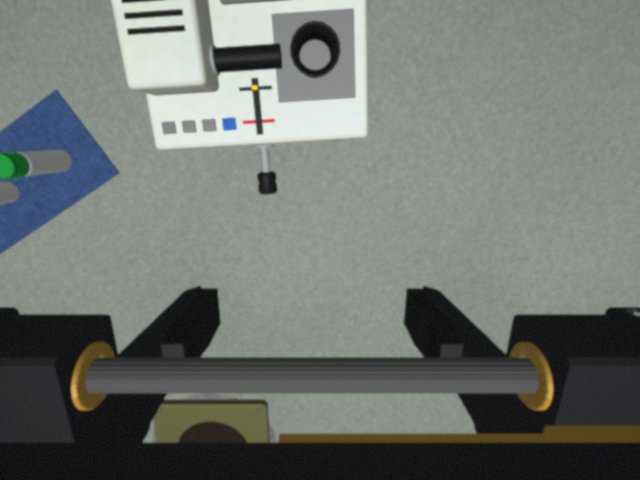

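The picture shows the deck's front edge from (155,149) to (366,135), the knob at (267,183), the collar at (315,48), the red line at (259,121) and the pointer at (254,88).

Run:
```python
from h import *
c=np.load("w2.npy",allow_pickle=True).item()
im=cv2.imread("pics/w2.png");hsv=cv2.cvtColor(im,cv2.COLOR_BGR2HSV)
def cen(m,x0,y0,x1,y1,name):
    mm=np.zeros(m.shape,np.uint8);mm[y0:y1,x0:x1]=m[y0:y1,x0:x1]
    n,l,st,ce=cv2.connectedComponentsWithStats(mm);i=1+np.argmax(st[1:,4]);print(name,st[i],ce[i].round(1));return ce[i],(l==i).astype(np.uint8)
k,_=cen(hsv[...,2]<60,245,165,290,200,"knob")
rl,_=cen((hsv[...,1]>110)&((hsv[...,0]<10)|(hsv[...,0]>170)),235,110,285,130,"red")
pt,_=cen((hsv[...,0]>18)&(hsv[...,0]<35)&(hsv[...,1]>90),240,75,270,100,"ptr")
co,m=cen(hsv[...,2]<75,286,10,345,85,"collar")
ct=max(cv2.findContours(m,0,2)[0],key=cv2.contourArea);e=cv2.fitEllipse(cv2.convexHull(ct));print(e)
P=lambda uv,z:atz("wrist",*uv,z,c)[:2].round(4)
print("knob",P(k,.056),"red",P(rl,.075),"ptr",P(pt,.081),"collar",P(e[0],.103))
g=(hsv[...,2]>140)&(hsv[...,1]<40)
_,gm=cen(g,100,0,400,165,"deck")
pts=np.array([[u,np.where(gm[:,u])[0].max()] for u in list(range(170,250))+list(range(272,350))])
vx,vy,x0,y0=cv2.fitLine(pts.astype(np.float32),cv2.DIST_HUBER,0,.01,.01).ravel()
a=P((170,y0+(170-x0)*vy/vx),.075);b=P((355,y0+(355-x0)*vy/vx),.075)
d=a-b;print("edge",a,b,"yaw",np.arctan2(-d[0],d[1]))
cx=[np.where(gm[v])[0].max() for v in range(20,125)];q=P((np.mean(cx),72),.075)
vx,vy,x0,y0=cv2.fitLine(np.array([[np.where(gm[v])[0].max(),v] for v in range(15,125)],np.float32),cv2.DIST_HUBER,0,.01,.01).ravel()
a=P((x0+(20-y0)*vx/vy,20),.075);b=P((x0+(120-y0)*vx/vy,120),.075);d=a-b;print("side",a,b,"yaw",np.arctan2(d[1],d[0]))
```

```text
knob [258 172  18  21 322] [266.8 182.4]
red [261 119  13   4  29] [267.1 120.4]
ptr [251  84   8   7  45] [254.6  87.2]
collar [ 291   22   49   55 1332] [314.8  45.3]
((314.7981872558594, 48.59830856323242), (48.48866271972656, 54.865482330322266), 1.1396023035049438)
knob [ 0.4965 -0.1244] red [ 0.5717 -0.13  ] ptr [ 0.6071 -0.1178] collar [ 0.6414 -0.1861]
deck [  100     0   300   165 38665] [248.8  90. ]
edge [ 0.5213 -0.0088] [ 0.5213 -0.236 ] yaw -0.0
side [ 0.6754 -0.2785] [ 0.5722 -0.2863] yaw 0.07543796587153734
```

```bash
python3 -m jog '[{"wx":0,"wy":0,"wz":0,"dx":0.12,"dy":0,"dz":-0.08,"hand":0},{"wx":0,"wy":0,"wz":0,"dx":0.12,"dy":0,"dz":-0.08,"hand":0},{"wx":0,"wy":0,"wz":0,"dx":0.0,"dy":0,"dz":0,"hand":0},{"wx":0,"wy":0,"wz":0,"dx":0,"dy":0,"dz":0,"hand":0}]' 
python3 look.py w3
cat > fit.py <<'E'
from h import *
from scipy.optimize import least_squares
th=np.linspace(0,2*np.pi,60)
def comp(n,seed):
    c=np.load(n+".npy",allow_pickle=True).item();im=cv2.imread(f"pics/{n}.png");hsv=cv2.cvtColor(im,cv2.COLOR_BGR2HSV)
    return c,hsv
obs=[]
def model(p):
    x,y,w=p;R=lambda v:np.array([x+np.cos(w)*v[0]-np.sin(w)*v[1],y+np.sin(w)*v[0]+np.cos(w)*v[1],v[2]])
    col=[R((-.02+.0265*np.cos(a),-.07+.0265*np.sin(a),z)) for a in th for z in(.111,.075)]
    kn=[R((-.159+s*.014,.0125*np.cos(a),.052+.0125*np.sin(a))) for a in th for s in(-1,1)]
    return col,kn
def bb(pts,c):
    q=np.array([proj("wrist",X,c) for X in pts]);return np.r_[q.min(0),q.max(0)]
for n in("w2","w3"):
    c,hsv=comp(n,0); p0=(.655,-.114,.064)
    for j,(pts,th_) in enumerate(zip(model(p0),(75,65))):
        b=bb(pts,c);print(n,j,b.round(1))
        x0,y0,x1,y1=np.r_[b[:2]-8,b[2:]+8].astype(int)
        if j==0:x0+=4
        if y0<0: continue
        mm=np.zeros((480,640),np.uint8);mm[y0:y1,x0:x1]=(hsv[y0:y1,x0:x1,2]<th_)
        k,l,st,ce=cv2.connectedComponentsWithStats(mm);i=1+np.argmax(st[1:,4]);s=st[i]
        o=np.array([s[0]-.5,s[1]-.5,s[0]+s[2]-.5,s[1]+s[3]-.5]);print("   obs",o)
        obs.append((c,j,o))
def res(p):
    m=model(p);e=[]
    for c,j,o in obs:
        d=bb(m[j],c)-o
        if j==0:d=d[1:]   # left side joins the light tube
        e.append(d)
    return np.concatenate(e)
s=least_squares(res,(.655,-.114,.064),loss="soft_l1");print(s.x,res(s.x).round(1))
x,y,w=s.x
for v in((-.02,-.07),(-.159,0)):print(x+np.cos(w)*v[0]-np.sin(w)*v[1],y+np.sin(w)*v[0]+np.cos(w)*v[1])
E
python3 fit.py
```

```text
clock: 3.53
tool_pos: [0.5368, -0.1823, 0.317]
eef_rot: [1.0, -0.0, -0.002, -0.001]
contact_force: [0.2, 0.2, 0.7]
opening: 0.999
finger_force: 0.0
[ 0.61348305 -0.18241488  0.46310617] [-0.29740113  0.00130038 -0.95475173]
w2 0 [288.1  19.1 339.8  82.3]
   obs [290.5  21.5 339.5  76.5]
w2 1 [256.3 170.2 277.5 194.4]
   obs [257.5 171.5 275.5 193.5]
w3 0 [287.3  77.4 342.5 136.6]
   obs [289.5  79.5 341.5 135.5]
w3 1 [254.2 221.  276.6 248.1]
   obs [255.5 223.5 275.5 246.5]
[ 0.65444631 -0.11353914  0.06323607] [-1.7 -0.2  6.4 -1.6 -0.9  1.6  1.3 -1.4  0.5  1.7 -1.8 -2.1  0.6  2.1]
0.6389098550453919 -0.18466311216246797
0.49576410391324494 -0.12358697989450707
```

```bash
python3 -m jog '[{"wx":0,"wy":0,"wz":0.0524,"dx":-0.02,"dy":0.14,"dz":0.02,"hand":0},{"wx":0,"wy":0,"wz":0.0524,"dx":-0.02,"dy":0.14,"dz":0.02,"hand":0},{"wx":0,"wy":0,"wz":0.0524,"dx":-0.02,"dy":0.14,"dz":0.02,"hand":0},{"wx":0,"wy":0,"wz":0.0524,"dx":-0.02,"dy":0.14,"dz":0.02,"hand":0},{"wx":0,"wy":0,"wz":0.0524,"dx":-0.02,"dy":0.14,"dz":0.02,"hand":0}]'
python3 -m jog '[{"wx":0.0291,"wy":-0.0504,"wz":0,"dx":0.01,"dy":0.1,"dz":0,"hand":0},{"wx":0.0291,"wy":-0.0504,"wz":0,"dx":0.01,"dy":0.1,"dz":0,"hand":0},{"wx":0.0291,"wy":-0.0504,"wz":0,"dx":0.01,"dy":0.1,"dz":0,"hand":0},{"wx":0.0291,"wy":-0.0504,"wz":0,"dx":0.01,"dy":0.1,"dz":0,"hand":0},{"wx":0.0291,"wy":-0.0504,"wz":0,"dx":0.01,"dy":0.1,"dz":0,"hand":0}]'
python3 -m jog '[{"wx":0.0291,"wy":-0.0504,"wz":0,"dx":0.01,"dy":0.05,"dz":0,"hand":0},{"wx":0.0291,"wy":-0.0504,"wz":0,"dx":0.01,"dy":0.05,"dz":0,"hand":0},{"wx":0.0291,"wy":-0.0504,"wz":0,"dx":0,"dy":0,"dz":0,"hand":0},{"wx":0.0291,"wy":-0.0504,"wz":0,"dx":0,"dy":0,"dz":0,"hand":0},{"wx":0,"wy":0,"wz":0,"dx":0,"dy":0,"dz":0,"hand":0}]'
python3 look.py w4 standard_green
python3 -c "
from h import *
s=r.get_state();print(s['q'],Ro.from_quat(s['eef_rot']).as_matrix().round(3))"
```

```text
clock: 4.0
tool_pos: [0.5108, -0.0069, 0.3454]
eef_rot: [0.966, 0.26, 0.001, 0.001]
contact_force: [1.2, 0.4, 0.8]
opening: 1.002
finger_force: 0.0
clock: 4.42
tool_pos: [0.5237, 0.115, 0.3458]
eef_rot: [0.926, 0.248, 0.275, -0.072]
contact_force: [0.1, 1.5, -0.4]
opening: 1.0
finger_force: 0.0
clock: 4.83
tool_pos: [0.5365, 0.1212, 0.3808]
eef_rot: [0.904, 0.246, 0.336, -0.103]
contact_force: [0.0, -0.6, -0.4]
opening: 1.004
finger_force: 0.0
[0.50506959 0.09869996 0.54139174] [ 0.33900341  0.2244976  -0.91360687]
standard_green [(0.67, [303.3, 168.0, 321.7, 213.5]), (0.65, [264.3, 338.0, 291.0, 356.5]), (0.65, [278.3, 215.2, 304.0, 255.6])]
[ 0.39576274  0.29690796 -0.71466043  2.19407805 -0.62557633  0.04382584
 -0.65070678] [[ 0.655  0.514  0.554]
 [ 0.376 -0.858  0.351]
 [ 0.655 -0.022 -0.755]]
```

```bash
cat >> h.py <<'E'
def Rt(yaw,a,roll=0):
    "tool heading yaw, a below horizontal (deg), fingers closing level"
    y,a=np.radians([yaw,a]); z=np.array([np.cos(a)*np.cos(y),np.cos(a)*np.sin(y),-np.sin(a)]); Y=np.array([np.sin(y),-np.cos(y),0])
    return np.c_[np.cross(Y,z),Y,z]@Ro.from_euler("z",roll,degrees=True).as_matrix()
def go(yaw,a,g,roll=0,n=None):
    "full-scale totals and rows to bring the grasp point to g"
    s=r.get_state();T=Rt(yaw,a,roll);p=np.array(g)+T[:,2]*r.grip_point_offset
    w=(Ro.from_matrix(T)*Ro.from_quat(s["eef_rot"]).inv()).as_rotvec()/2;d=(p-s["tool_pos"])/.25
    k=max(np.linalg.norm(w)/.0625,np.linalg.norm(d)/.1668); n=n or int(np.ceil(k*1.05+.01))
    print("rows",n,"w",(w/n).round(4),"d",(d/n).round(4))
E
python3 - <<'E'
from h import *
c=np.load("w4.npy",allow_pickle=True).item()
for z in(.003,.103):print(proj("wrist",(.521,.175,z),c))
im=cv2.imread("pics/w4.png");hsv=cv2.cvtColor(im,cv2.COLOR_BGR2HSV)
g=((hsv[...,0]>50)&(hsv[...,0]<75)&(hsv[...,1]>130)).astype(np.uint8)
n,l,st,ce=cv2.connectedComponentsWithStats(g)
for i in range(1,n):
  if st[i,4]>60: print(st[i],ce[i],atz("wrist",*ce[i],.096,c))
go(30,60,(.521,.175,.25))
E
```

```text
[280.92336865 356.26933032]
[272.62047285 347.96879471]
[ 331  162   99  104 4793] [376.2758189  215.98852493] [0.75514726 0.14818239 0.096     ]
[303 169  17  21 297] [311.19191919 178.65656566] [0.7634227  0.26464779 0.096     ]
[282 216  20  22 332] [291.57831325 226.22289157] [0.67805026 0.24689765 0.096     ]
[263 337  24  21 415] [274.14457831 347.84337349] [0.52236183 0.17465182 0.096     ]
rows 4 w [-0.0144  0.0193 -0.0018] d [-0.007   0.0576 -0.146 ]
```

View pics/w4.png

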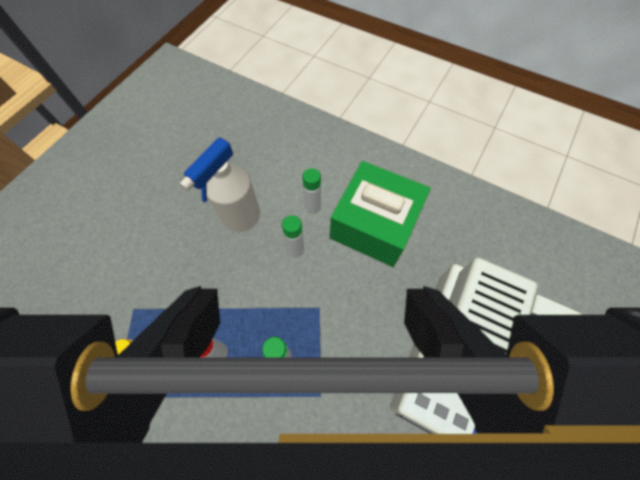

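The picture shows the target cap at (274,348) on the mat and the two look-alikes at (311,178) and (291,226). The wrist view gives (0.522, 0.1747), which agrees with the top view.

```bash
python3 -m jog '[{"wx":-0.0144,"wy":0.0193,"wz":-0.002,"dx":-0.007,"dy":0.058,"dz":-0.146,"hand":0.15},{"wx":-0.0144,"wy":0.0193,"wz":-0.002,"dx":-0.007,"dy":0.058,"dz":-0.146,"hand":0.15},{"wx":-0.0144,"wy":0.0193,"wz":-0.002,"dx":-0.007,"dy":0.058,"dz":-0.146,"hand":0.15},{"wx":-0.0144,"wy":0.0193,"wz":-0.002,"dx":-0.007,"dy":0.058,"dz":-0.146,"hand":0.15},{"wx":0,"wy":0,"wz":0,"dx":0,"dy":0,"dz":0,"hand":0.15}]'
python3 -c "
from h import *
go(30,60,(.522,.1747,.25));go(30,60,(.522,.1747,.069))
s=r.get_state();print(s['q'].round(2))"
```

```text
clock: 5.35
tool_pos: [0.5364, 0.1745, 0.2809]
eef_rot: [0.93, 0.258, 0.248, -0.081]
contact_force: [-0.4, 1.6, 0.0]
opening: 0.85
finger_force: 0.0
rows 2 w [-0.0055 -0.0019 -0.0057] d [-0.0126  0.0098 -0.0942]
rows 6 w [-0.0018 -0.0006 -0.0019] d [-0.0042  0.0033 -0.1521]
[-0.18  0.43 -0.2   2.18 -0.99  0.05 -0.39]
```

```bash
python3 -m jog '[{"wx":-0.004,"wy":-0.001,"wz":-0.004,"dx":-0.008,"dy":0.006,"dz":-0.12,"hand":0.15},{"wx":-0.004,"wy":-0.001,"wz":-0.004,"dx":-0.008,"dy":0.006,"dz":-0.12,"hand":0.15},{"wx":-0.004,"wy":-0.001,"wz":-0.004,"dx":-0.008,"dy":0.006,"dz":-0.12,"hand":0.15},{"wx":0,"wy":0,"wz":0,"dx":0,"dy":0,"dz":0,"hand":0.15}]'
python3 -c "
from h import *
go(30,60,(.522,.1747,.069))
s=r.get_state();print(s['q'].round(2),Ro.from_quat(s['eef_rot']).as_matrix().round(3))"
```

```text
clock: 5.68
tool_pos: [0.5546, 0.1719, 0.2328]
eef_rot: [0.942, 0.248, 0.218, -0.065]
contact_force: [-0.0, -0.1, -1.0]
opening: 0.849
finger_force: 0.0
rows 5 w [ 0.002  -0.0063  0.0004] d [-0.0196  0.006  -0.144 ]
[-0.25  0.53 -0.11  2.14 -1.    0.04 -0.4 ] [[ 0.782  0.496  0.378]
 [ 0.439 -0.868  0.231]
 [ 0.443 -0.014 -0.896]]
```

```bash
python3 -c "
from h import *
go(30,75,(.522,.1747,.17))"
```

```text
rows 3 w [-0.0184  0.0273  0.001 ] d [-0.0379  0.007  -0.1078]
```

```bash
python3 -m jog '[{"wx":-0.0184,"wy":0.0273,"wz":0.001,"dx":-0.038,"dy":0.007,"dz":-0.108,"hand":0.3},{"wx":-0.0184,"wy":0.0273,"wz":0.001,"dx":-0.038,"dy":0.007,"dz":-0.108,"hand":0.3},{"wx":-0.0184,"wy":0.0273,"wz":0.001,"dx":-0.038,"dy":0.007,"dz":-0.108,"hand":0.3},{"wx":0,"wy":0,"wz":0,"dx":0,"dy":0,"dz":0,"hand":0.3},{"wx":0,"wy":0,"wz":0,"dx":0,"dy":0,"dz":0,"hand":0.3}]'
python3 -c "
from h import *
go(30,75,(.522,.1747,.078))
s=r.get_state();print(s['q'].round(2),Ro.from_quat(s['eef_rot']).as_matrix().round(3))"
```

```text
clock: 6.1
tool_pos: [0.5257, 0.1766, 0.1535]
eef_rot: [0.957, 0.257, 0.127, -0.034]
contact_force: [0.6, 0.2, 0.4]
opening: 0.702
finger_force: 0.0
rows 3 w [-0.0002  0.0004  0.    ] d [ 0.0006  0.0007 -0.1248]
[-0.48  0.67  0.15  2.12 -0.97  0.16 -0.48] [[ 0.836  0.5    0.227]
 [ 0.483 -0.866  0.13 ]
 [ 0.262  0.    -0.965]]
```

```bash
python3 -m jog '[{"wx":0,"wy":0,"wz":0,"dx":0,"dy":0,"dz":-0.1248,"hand":0.3},{"wx":0,"wy":0,"wz":0,"dx":0,"dy":0,"dz":-0.1248,"hand":0.3},{"wx":0,"wy":0,"wz":0,"dx":0,"dy":0,"dz":-0.1248,"hand":0.3},{"wx":0,"wy":0,"wz":0,"dx":0,"dy":0,"dz":0,"hand":0.3}]'
python3 -c "
from h import *
go(30,75,(.522,.1747,.078))"
python3 -m jog '[{"wx":0,"wy":0,"wz":0,"dx":0,"dy":0,"dz":0,"hand":1},{"wx":0,"wy":0,"wz":0,"dx":0,"dy":0,"dz":0,"hand":1},{"wx":0,"wy":0,"wz":0,"dx":0,"dy":0,"dz":0,"hand":1},{"wx":0,"wy":0,"wz":0,"dx":0,"dy":0,"dz":0,"hand":1},{"wx":0,"wy":0,"wz":0,"dx":0,"dy":0,"dz":0,"hand":1}]' 30
python3 -m jog '[{"wx":0,"wy":0,"wz":0,"dx":0,"dy":0,"dz":0,"hand":1},{"wx":0,"wy":0,"wz":0,"dx":0,"dy":0,"dz":0.08,"hand":1},{"wx":0,"wy":0,"wz":0,"dx":0,"dy":0,"dz":0.15,"hand":1},{"wx":0,"wy":0,"wz":0,"dx":0,"dy":0,"dz":0.15,"hand":1},{"wx":0,"wy":0,"wz":0,"dx":0,"dy":0,"dz":0.15,"hand":1}]' 30
```

```text
clock: 6.43
tool_pos: [0.5441, 0.1791, 0.0756]
eef_rot: [0.96, 0.256, 0.109, -0.034]
contact_force: [0.8, 0.2, -0.3]
opening: 0.7
finger_force: 0.0
rows 1 w [ 0.0043 -0.0168  0.0011] d [-0.0716 -0.0078 -0.0628]
clock: 6.85
tool_pos: [0.5426, 0.1804, 0.0776]
eef_rot: [0.96, 0.257, 0.109, -0.033]
contact_force: [-0.2, 0.3, -0.2]
opening: 0.344
finger_force: 0.0
clock: 7.27
tool_pos: [0.5415, 0.1803, 0.2104]
eef_rot: [0.96, 0.257, 0.108, -0.033]
contact_force: [1.1, 1.1, 0.2]
opening: 0.004
finger_force: 0.0
```

The descent drifted 18 mm forward at the joint limits and the grasp missed. I'll check that nothing was disturbed.

```bash
python3 -m jog '[{"wx":0,"wy":0,"wz":0,"dx":0,"dy":0,"dz":0.15,"hand":0.3},{"wx":0,"wy":0,"wz":0,"dx":0,"dy":0,"dz":0,"hand":0.3}]'
python3 - <<'E'
from h import *
t=r.snapshot("top");s=r.snapshot("scene");cv2.imwrite("pics/t2.png",t[:,:,::-1])
f=lambda a,z:cv2.resize(a,z,interpolation=2)
cv2.imwrite("pics/c2.png",np.hstack([f(s[190:290,310:490,::-1],(540,300)),f(t[240:350,170:270,::-1],(260,300))]))
print(r.get_state()["q"].round(2),[(d["p"],d["bbox"]) for d in r.search_frame("scene","standard_green")])
E
```

```text
clock: 7.43
tool_pos: [0.5462, 0.1806, 0.2532]
eef_rot: [0.959, 0.257, 0.115, -0.033]
contact_force: [0.4, 0.1, -0.4]
opening: 0.132
finger_force: 0.0
[-0.73  0.59  0.58  1.96 -0.75  0.57 -0.7 ] [(0.9, [381.7, 264.7, 401.8, 314.1]), (0.86, [378.3, 301.0, 403.5, 355.2]), (0.8, [360.4, 217.5, 377.5, 265.0])]
```

View pics/c2.png

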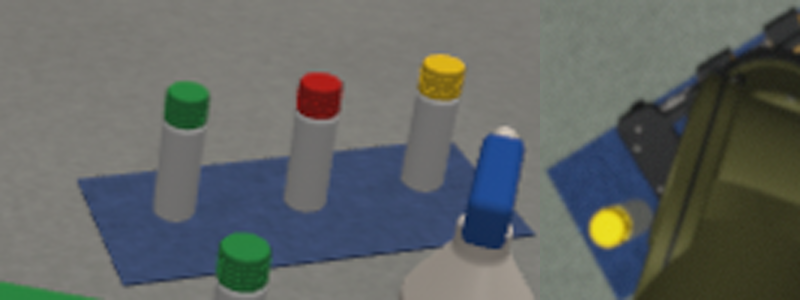

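The three standards on the mat are still upright and in place: green at crop (180,150), red at (315,140), yellow at (435,120). I'll open and try again, checking each stage.

```bash
python3 -m jog '[{"wx":0,"wy":0,"wz":0,"dx":0,"dy":0,"dz":0,"hand":0.3},{"wx":0,"wy":0,"wz":0,"dx":0,"dy":0,"dz":0,"hand":0.3},{"wx":0,"wy":0,"wz":0,"dx":0,"dy":0,"dz":0,"hand":0.3}]'
python3 -c "
from h import *
go(30,75,(.522,.1747,.17))
go(30,75,(.522,.1747,.078))
print(r.get_state()['q'].round(2))"
```

```text
clock: 7.83
tool_pos: [0.5417, 0.18, 0.245]
eef_rot: [0.96, 0.257, 0.107, -0.033]
contact_force: [0.2, 0.3, 0.3]
opening: 0.493
finger_force: 0.0
rows 3 w [ 0.0018 -0.0061 -0.0001] d [-0.0207 -0.0038 -0.1241]
rows 5 w [ 0.0011 -0.0037 -0.0001] d [-0.0124 -0.0023 -0.148 ]
[-0.73  0.6   0.58  1.96 -0.75  0.57 -0.7 ]
```

```bash
python3 -m jog '[{"wx":0.0018,"wy":-0.006,"wz":0,"dx":-0.0207,"dy":-0.004,"dz":-0.124,"hand":0.3},{"wx":0.0018,"wy":-0.006,"wz":0,"dx":-0.0207,"dy":-0.004,"dz":-0.124,"hand":0.3},{"wx":0.0018,"wy":-0.006,"wz":0,"dx":-0.0207,"dy":-0.004,"dz":-0.124,"hand":0.3},{"wx":0,"wy":0,"wz":0,"dx":0,"dy":0,"dz":0,"hand":0.3},{"wx":0,"wy":0,"wz":0,"dx":0,"dy":0,"dz":0,"hand":0.3}]'
python3 -c "
from h import *
go(30,75,(.522,.1747,.17))
go(30,75,(.522,.1747,.078))
print(r.get_state()['q'].round(2))"
```

```text
clock: 8.25
tool_pos: [0.5265, 0.1766, 0.1546]
eef_rot: [0.958, 0.256, 0.124, -0.035]
contact_force: [0.2, 0.4, 0.2]
opening: 0.698
finger_force: 0.0
rows 1 w [-0.0006 -0.002   0.0004] d [-0.0012  0.0022 -0.0106]
rows 3 w [-0.0002 -0.0007  0.0001] d [-0.0004  0.0007 -0.1262]
[-0.49  0.67  0.18  2.11 -0.97  0.18 -0.48]
```

```bash
python3 -c "
from h import *
go(18,75,(.522,.1747,.15))"
```

```text
rows 2 w [-0.0004 -0.001  -0.0522] d [ 0.0002 -0.0007 -0.0453]
```

```bash
python3 -m jog '[{"wx":0,"wy":-0.001,"wz":-0.0522,"dx":0,"dy":0,"dz":-0.045,"hand":0.3},{"wx":0,"wy":-0.001,"wz":-0.0522,"dx":0,"dy":0,"dz":-0.045,"hand":0.3},{"wx":0,"wy":0,"wz":0,"dx":0,"dy":0,"dz":0,"hand":0.3}]'
python3 -c "
from h import *
go(18,75,(.522,.1747,.12))
print(r.get_state()['q'].round(2))"
```

```text
clock: 8.5
tool_pos: [0.5284, 0.1775, 0.1335]
eef_rot: [0.979, 0.155, 0.132, -0.019]
contact_force: [-0.3, 0.1, 0.7]
opening: 0.699
finger_force: 0.0
rows 1 w [0.0008 0.0029 0.0003] d [-0.0072 -0.0054 -0.1262]
[-0.51  0.71  0.13  2.13 -0.98  0.07 -0.71]
```

```bash
python3 -m jog '[{"wx":-0.0154,"wy":-0.005,"wz":0.06,"dx":0,"dy":0,"dz":0.08,"hand":0.3},{"wx":-0.0154,"wy":-0.005,"wz":0.06,"dx":0,"dy":0,"dz":0.08,"hand":0.3},{"wx":-0.0154,"wy":-0.005,"wz":0.06,"dx":0,"dy":0,"dz":0,"hand":0.3},{"wx":-0.0154,"wy":-0.005,"wz":0.06,"dx":0,"dy":0,"dz":0,"hand":0.3},{"wx":-0.0154,"wy":-0.005,"wz":0.06,"dx":0,"dy":0,"dz":0,"hand":0.3}]'
python3 -c "
from h import *
print(r.get_state()['q'].round(2))"
python3 -m jog '[{"wx":-0.0154,"wy":-0.005,"wz":0.06,"dx":0,"dy":0,"dz":0,"hand":0.3},{"wx":-0.0154,"wy":-0.005,"wz":0.06,"dx":0,"dy":0,"dz":0,"hand":0.3},{"wx":-0.0154,"wy":-0.005,"wz":0.06,"dx":0,"dy":0,"dz":0,"hand":0.3},{"wx":-0.0154,"wy":-0.005,"wz":0.06,"dx":0,"dy":0,"dz":0,"hand":0.3},{"wx":-0.0154,"wy":-0.005,"wz":0.06,"dx":0,"dy":0,"dz":0,"hand":0.3}]'
python3 -c "
from h import *
s=r.get_state();print(s['q'].round(2));print(Ro.from_quat(s['eef_rot']).as_matrix().round(2))"
```

```text
clock: 8.92
tool_pos: [0.5294, 0.1766, 0.1759]
eef_rot: [0.882, 0.452, 0.133, 0.022]
contact_force: [0.1, 0.0, -0.3]
opening: 0.702
finger_force: 0.0
[-0.56  0.64  0.22  2.11 -0.65  0.18 -0.39]
clock: 9.33
tool_pos: [0.5292, 0.1758, 0.1753]
eef_rot: [0.702, 0.7, 0.118, 0.061]
contact_force: [0.2, -0.3, 0.6]
opening: 0.698
finger_force: 0.0
[-0.51  0.63  0.14  2.1  -0.36  0.16 -0.06]
[[-0.01  0.97  0.25]
 [ 1.   -0.01  0.08]
 [ 0.08  0.25 -0.96]]
```

```bash
python3 -m jog '[{"wx":-0.0154,"wy":-0.005,"wz":0.06,"dx":0,"dy":0,"dz":0,"hand":0.3},{"wx":-0.0154,"wy":-0.005,"wz":0.06,"dx":0,"dy":0,"dz":0,"hand":0.3},{"wx":-0.0154,"wy":-0.005,"wz":0.06,"dx":0,"dy":0,"dz":0,"hand":0.3},{"wx":-0.0154,"wy":-0.005,"wz":0.06,"dx":0,"dy":0,"dz":0,"hand":0.3},{"wx":-0.0154,"wy":-0.005,"wz":0.06,"dx":0,"dy":0,"dz":0,"hand":0.3}]' >/dev/null
python3 -m jog '[{"wx":-0.0154,"wy":-0.005,"wz":0.06,"dx":0,"dy":0,"dz":0,"hand":0.3},{"wx":-0.0154,"wy":-0.005,"wz":0.06,"dx":0,"dy":0,"dz":0,"hand":0.3},{"wx":-0.0154,"wy":-0.005,"wz":0.06,"dx":0,"dy":0,"dz":0,"hand":0.3},{"wx":-0.0154,"wy":-0.005,"wz":0.06,"dx":0,"dy":0,"dz":0,"hand":0.3},{"wx":-0.0154,"wy":-0.005,"wz":0.06,"dx":0,"dy":0,"dz":0,"hand":0.3}]' >/dev/null
python3 -m jog '[{"wx":-0.0154,"wy":-0.005,"wz":0.06,"dx":0,"dy":0,"dz":0,"hand":0.3},{"wx":-0.0154,"wy":-0.005,"wz":0.06,"dx":0,"dy":0,"dz":0,"hand":0.3},{"wx":-0.0154,"wy":-0.005,"wz":0.06,"dx":0,"dy":0,"dz":0,"hand":0.3},{"wx":-0.0154,"wy":-0.005,"wz":0.06,"dx":0,"dy":0,"dz":0,"hand":0.3},{"wx":0,"wy":0,"wz":0,"dx":0,"dy":0,"dz":0,"hand":0.3}]'
python3 -c "
from h import *
s=r.get_state();print(s['q'].round(2));print(Ro.from_quat(s['eef_rot']).as_matrix().round(2))
go(18,60,(.522,.1747,.17),180)"
```

```text
clock: 10.58
tool_pos: [0.5295, 0.1749, 0.1748]
eef_rot: [-0.08, 0.988, 0.028, 0.128]
contact_force: [-0.5, -1.0, 0.4]
opening: 0.702
finger_force: 0.0
[-0.37  0.62 -0.08  2.09  0.47  0.19  0.86]
[[-0.95 -0.16  0.25]
 [-0.15  0.99  0.08]
 [-0.26  0.03 -0.97]]
rows 3 w [ 0.0049 -0.0439  0.0238] d [ 0.0018  0.0036 -0.028 ]
```

Now I'll pitch up in small rows to see whether the wrist flips.

```bash
python3 -m jog '[{"wx":0.003,"wy":-0.03,"wz":0.015,"dx":0,"dy":0,"dz":0.04,"hand":0.3},{"wx":0.003,"wy":-0.03,"wz":0.015,"dx":0,"dy":0,"dz":0,"hand":0.3},{"wx":0.003,"wy":-0.03,"wz":0.015,"dx":0,"dy":0,"dz":0,"hand":0.3},{"wx":0.003,"wy":-0.03,"wz":0.015,"dx":0,"dy":0,"dz":0,"hand":0.3},{"wx":0,"wy":0,"wz":0,"dx":0,"dy":0,"dz":0,"hand":0.3}]'
python3 -c "
from h import *
s=r.get_state();print(s['q'].round(2));print(Ro.from_quat(s['eef_rot']).as_matrix().round(2))
go(18,60,(.522,.1747,.17),180)"
```

```text
clock: 11.0
tool_pos: [0.5212, 0.1668, 0.1802]
eef_rot: [-0.1, 0.982, 0.02, 0.157]
contact_force: [-1.2, -0.3, 0.0]
opening: 0.7
finger_force: 0.0
[-0.38  0.6  -0.07  2.17  1.06  0.12  0.3 ]
[[-0.93 -0.2   0.3 ]
 [-0.19  0.98  0.07]
 [-0.31  0.01 -0.95]]
rows 2 w [ 0.0112 -0.0501  0.027 ] d [ 0.0194  0.0216 -0.0528]
```

The wrist is flipping: joint 5 went from 0.47 to 1.06. I'll continue.

```bash
python3 -m jog '[{"wx":0.006,"wy":-0.025,"wz":0.01,"dx":0,"dy":0,"dz":0,"hand":0.3},{"wx":0.006,"wy":-0.025,"wz":0.01,"dx":0,"dy":0,"dz":0,"hand":0.3},{"wx":0.006,"wy":-0.025,"wz":0.01,"dx":0,"dy":0,"dz":0,"hand":0.3},{"wx":0.006,"wy":-0.025,"wz":0.01,"dx":0,"dy":0,"dz":0,"hand":0.3},{"wx":0,"wy":0,"wz":0,"dx":0,"dy":0,"dz":0,"hand":0.3}]'
python3 -c "
from h import *
s=r.get_state();print(s['q'].round(2));print(Ro.from_quat(s['eef_rot']).as_matrix().round(2))
go(18,50,(.522,.1747,.17),180)"
```

```text
clock: 11.42
tool_pos: [0.5134, 0.1566, 0.1744]
eef_rot: [-0.114, 0.977, 0.013, 0.18]
contact_force: [-0.2, -0.1, 0.2]
opening: 0.698
finger_force: 0.0
[-0.28  0.61 -0.25  2.24  1.79  0.24 -0.4 ]
[[-0.91 -0.23  0.35]
 [-0.22  0.97  0.07]
 [-0.35 -0.02 -0.93]]
rows 3 w [ 0.0175 -0.0532  0.0143] d [ 0.0267  0.0291 -0.025 ]
```

```bash
python3 -m jog '[{"wx":0.012,"wy":-0.04,"wz":0.012,"dx":0.02,"dy":0.022,"dz":0,"hand":0.3},{"wx":0.012,"wy":-0.04,"wz":0.012,"dx":0.02,"dy":0.022,"dz":0,"hand":0.3},{"wx":0.012,"wy":-0.04,"wz":0.012,"dx":0.02,"dy":0.022,"dz":0,"hand":0.3},{"wx":0.012,"wy":-0.04,"wz":0.012,"dx":0.02,"dy":0.022,"dz":0,"hand":0.3},{"wx":0,"wy":0,"wz":0,"dx":0,"dy":0,"dz":0,"hand":0.3}]'
python3 -c "
from h import *
s=r.get_state();print(s['q'].round(2));print(Ro.from_quat(s['eef_rot']).as_matrix().round(2))
go(18,40,(.522,.1747,.17),180)"
```

```text
clock: 11.83
tool_pos: [0.5282, 0.1717, 0.1687]
eef_rot: [-0.151, 0.936, 0.039, 0.317]
contact_force: [-1.3, -0.2, -1.1]
opening: 0.697
finger_force: 0.0
[-0.05  0.78 -0.68  2.45  2.4   0.85 -0.91]
[[-0.75 -0.31  0.58]
 [-0.26  0.95  0.17]
 [-0.6  -0.02 -0.8 ]]
rows 2 w [ 0.0227 -0.0513  0.0011] d [ 0.0149  0.0149 -0.0215]
```

Flipped, with joint 5 at 2.4. Next is heading 28°, 45° below horizontal, over the cell.

```bash
python3 -c "
from h import *
go(28,45,(.522,.1747,.16),180,4)"
```

```text
rows 4 w [ 0.0093 -0.0145  0.0222] d [ 0.0055  0.0092 -0.0219]
```

```bash
python3 -m jog '[{"wx":0.0093,"wy":-0.0145,"wz":0.0222,"dx":0.0055,"dy":0.009,"dz":-0.022,"hand":0.3},{"wx":0.0093,"wy":-0.0145,"wz":0.0222,"dx":0.0055,"dy":0.009,"dz":-0.022,"hand":0.3},{"wx":0.0093,"wy":-0.0145,"wz":0.0222,"dx":0.0055,"dy":0.009,"dz":-0.022,"hand":0.3},{"wx":0.0093,"wy":-0.0145,"wz":0.0222,"dx":0.0055,"dy":0.009,"dz":-0.022,"hand":0.3},{"wx":0,"wy":0,"wz":0,"dx":0,"dy":0,"dz":0,"hand":0.3}]'
python3 -c "
from h import *
print(r.get_state()['q'].round(2))
go(28,45,(.522,.1747,.16),180);go(28,45,(.522,.1747,.07),180,4)"
```

```text
clock: 12.25
tool_pos: [0.5354, 0.1796, 0.1457]
eef_rot: [-0.224, 0.897, 0.091, 0.37]
contact_force: [-0.6, -1.1, -0.2]
opening: 0.701
finger_force: 0.0
[ 0.07  0.94 -0.73  2.52  2.74  1.06 -0.9 ]
rows 1 w [ 0.0021 -0.0012  0.0006] d [-0.0071  0.0053  0.0044]
rows 4 w [ 0.0005 -0.0003  0.0002] d [-0.0018  0.0013 -0.0889]
```

```bash
python3 -m jog '[{"wx":0,"wy":0,"wz":0,"dx":-0.004,"dy":0.003,"dz":-0.08,"hand":0.3},{"wx":0,"wy":0,"wz":0,"dx":-0.004,"dy":0.003,"dz":-0.08,"hand":0.3},{"wx":0,"wy":0,"wz":0,"dx":0,"dy":0,"dz":0,"hand":0.3}]'
python3 -c "
from h import *
print(r.get_state()['q'].round(2))
go(28,45,(.522,.1747,.07),180,2)"
```

```text
clock: 12.5
tool_pos: [0.533, 0.1838, 0.1054]
eef_rot: [-0.224, 0.897, 0.092, 0.37]
contact_force: [-0.5, 0.2, -0.9]
opening: 0.7
finger_force: 0.0
[ 0.04  1.07 -0.71  2.53  2.78  1.18 -0.89]
rows 2 w [ 0.0004 -0.0008 -0.0001] d [ 0.0013 -0.0057 -0.0973]
```

```bash
python3 -m jog '[{"wx":0,"wy":0,"wz":0,"dx":0.001,"dy":-0.006,"dz":-0.097,"hand":0.3},{"wx":0,"wy":0,"wz":0,"dx":0.001,"dy":-0.006,"dz":-0.097,"hand":0.3},{"wx":0,"wy":0,"wz":0,"dx":0,"dy":0,"dz":0,"hand":0.3}]'
python3 -c "
from h import *
print(r.get_state()['q'].round(2))
go(28,45,(.522,.1747,.07),180,1)"
```

```text
clock: 12.75
tool_pos: [0.5334, 0.1807, 0.057]
eef_rot: [-0.224, 0.897, 0.093, 0.37]
contact_force: [0.0, 0.2, -1.5]
opening: 0.698
finger_force: 0.0
[ 0.04  1.2  -0.68  2.52  2.85  1.29 -0.87]
rows 1 w [ 0.0001 -0.0013 -0.0004] d [ 0.001   0.0007 -0.0009]
```

On target, so close the gripper.

```bash
python3 -m jog '[{"wx":0,"wy":0,"wz":0,"dx":0,"dy":0,"dz":0,"hand":1},{"wx":0,"wy":0,"wz":0,"dx":0,"dy":0,"dz":0,"hand":1},{"wx":0,"wy":0,"wz":0,"dx":0,"dy":0,"dz":0,"hand":1},{"wx":0,"wy":0,"wz":0,"dx":0,"dy":0,"dz":0,"hand":1},{"wx":0,"wy":0,"wz":0,"dx":0,"dy":0,"dz":0,"hand":1}]' 30
python3 -m jog '[{"wx":0,"wy":0,"wz":0,"dx":0,"dy":0,"dz":0,"hand":1},{"wx":0,"wy":0,"wz":0,"dx":0,"dy":0,"dz":0,"hand":1},{"wx":0,"wy":0,"wz":0,"dx":0,"dy":0,"dz":0,"hand":1}]' 30
```

```text
clock: 13.17
tool_pos: [0.5338, 0.1828, 0.0625]
eef_rot: [-0.224, 0.895, 0.097, 0.374]
contact_force: [0.2, 0.1, 1.1]
opening: 0.342
finger_force: 0.1
clock: 13.42
tool_pos: [0.5343, 0.1829, 0.0624]
eef_rot: [-0.223, 0.895, 0.097, 0.375]
contact_force: [-0.6, -1.8, 6.7]
opening: 0.328
finger_force: 29.9
```

```bash
python3 - <<'E'
from h import *
s=r.get_state();R=Ro.from_quat(s["eef_rot"]).as_matrix()
u=R.T@[0,0,1];o=R.T@(np.array([.522,.1747,.003])-s["tool_pos"]);np.save("grip.npy",[u,o]);print(u,o,R[:,2])
E
python3 -m jog '[{"wx":0,"wy":0,"wz":0,"dx":0,"dy":0,"dz":0.06,"hand":1},{"wx":0,"wy":0,"wz":0,"dx":0,"dy":0,"dz":0.12,"hand":1},{"wx":0,"wy":0,"wz":0,"dx":0,"dy":0,"dz":0.15,"hand":1},{"wx":0,"wy":0,"wz":0,"dx":0,"dy":0,"dz":0.15,"hand":1},{"wx":0,"wy":0,"wz":0,"dx":0,"dy":0,"dz":0.15,"hand":1}]' 30
python3 -m jog '[{"wx":0,"wy":0,"wz":0,"dx":0,"dy":0,"dz":0.15,"hand":1},{"wx":0,"wy":0,"wz":0,"dx":0,"dy":-0.05,"dz":0.15,"hand":1},{"wx":0,"wy":0,"wz":0,"dx":0,"dy":-0.1,"dz":0.12,"hand":1},{"wx":0,"wy":0,"wz":0,"dx":0,"dy":-0.1,"dz":0.12,"hand":1},{"wx":0,"wy":0,"wz":0,"dx":0,"dy":0,"dz":0,"hand":1}]' 30
python3 - <<'E'
from h import *
s=r.get_state();print(s["q"].round(2))
# cell angle for roll / elevation choices
u,o=np.load("grip.npy")
for e in(-20,-10,0,10):
  for roll in(20,30,40,50,60): print(e,roll,np.degrees(np.arccos((Rt(10,-e,roll)@u)[2])).round(0),end="; ")
for roll in(20,30,40): go(10,0,(.53,.1,.42),roll)
E
```

```text
[-0.71381741  0.00589234 -0.70030706] [ 0.05267197 -0.00177915  0.03110544] [ 0.6273695   0.34055473 -0.70030706]
clock: 13.83
tool_pos: [0.5319, 0.1829, 0.2191]
eef_rot: [-0.224, 0.896, 0.097, 0.371]
contact_force: [1.4, -0.9, -1.1]
opening: 0.322
finger_force: 29.8
clock: 14.25
tool_pos: [0.5357, 0.1119, 0.3579]
eef_rot: [-0.218, 0.896, 0.092, 0.377]
contact_force: [1.4, -0.8, -0.3]
opening: 0.323
finger_force: 29.8
[ 0.47  0.37 -0.85  2.32  2.71  0.24 -0.87]
-20 20 113.0; -20 30 110.0; -20 40 106.0; -20 50 101.0; -20 60 96.0; -10 20 123.0; -10 30 119.0; -10 40 115.0; -10 50 110.0; -10 60 104.0; 0 20 132.0; 0 30 128.0; 0 40 123.0; 0 50 118.0; 0 60 111.0; 10 20 142.0; 10 30 137.0; 10 40 132.0; 10 50 125.0; 10 60 119.0; rows 23 w [-0.0508 -0.0214  0.0207] d [ 0.0022 -0.0015  0.0108]
rows 22 w [-0.0494 -0.023   0.0197] d [ 0.0023 -0.0016  0.0113]
rows 21 w [-0.0479 -0.0245  0.0185] d [ 0.0024 -0.0017  0.0118]
```

Held. Pitching up to about 10° above horizontal.

```bash
python3 -c "
from h import *
go(20,-10,(.53,.1,.45),180,9)"
```

```text
rows 9 w [ 0.0212 -0.0483 -0.0066] d [ 0.0051 -0.0025  0.0424]
```

```bash
python3 -m jog '[{"wx":0.0212,"wy":-0.0483,"wz":-0.0066,"dx":0.005,"dy":-0.0025,"dz":0.0424,"hand":1},{"wx":0.0212,"wy":-0.0483,"wz":-0.0066,"dx":0.005,"dy":-0.0025,"dz":0.0424,"hand":1},{"wx":0.0212,"wy":-0.0483,"wz":-0.0066,"dx":0.005,"dy":-0.0025,"dz":0.0424,"hand":1},{"wx":0.0212,"wy":-0.0483,"wz":-0.0066,"dx":0.005,"dy":-0.0025,"dz":0.0424,"hand":1},{"wx":0.0212,"wy":-0.0483,"wz":-0.0066,"dx":0.005,"dy":-0.0025,"dz":0.0424,"hand":1}]' 30
python3 -m jog '[{"wx":0.0212,"wy":-0.0483,"wz":-0.0066,"dx":0.005,"dy":-0.0025,"dz":0.0424,"hand":1},{"wx":0.0212,"wy":-0.0483,"wz":-0.0066,"dx":0.005,"dy":-0.0025,"dz":0.0424,"hand":1},{"wx":0.0212,"wy":-0.0483,"wz":-0.0066,"dx":0.005,"dy":-0.0025,"dz":0.0424,"hand":1},{"wx":0.0212,"wy":-0.0483,"wz":-0.0066,"dx":0.005,"dy":-0.0025,"dz":0.0424,"hand":1},{"wx":0,"wy":0,"wz":0,"dx":0,"dy":0,"dz":0,"hand":1}]' 30
python3 - <<'E'
from h import *
s=r.get_state();print(s["q"].round(2));R=Ro.from_quat(s["eef_rot"]).as_matrix();print(R.round(2))
u,o=np.load("grip.npy");print("cell angle",np.degrees(np.arccos((R@u)[2])))
go(20,-10,(.53,.1,.45),180)
E
```

```text
clock: 14.67
tool_pos: [0.5528, 0.1243, 0.4015]
eef_rot: [-0.19, 0.8, 0.121, 0.556]
contact_force: [0.3, 3.4, -1.8]
opening: 0.329
finger_force: 29.8
clock: 15.08
tool_pos: [0.6072, 0.1205, 0.4612]
eef_rot: [-0.146, 0.679, 0.143, 0.705]
contact_force: [0.7, 1.1, -2.8]
opening: 0.325
finger_force: 29.8
[ 0.6   1.03 -1.47  2.56  2.99  1.48 -0.49]
[[ 0.04 -0.4   0.92]
 [ 0.    0.92  0.4 ]
 [-1.   -0.01  0.04]]
cell angle 46.51444399982637
rows 2 w [ 0.0154 -0.0312 -0.0155] d [-0.1198 -0.0284 -0.016 ]
```

```bash
python3 -m jog '[{"wx":-0.056,"wy":-0.024,"wz":-0.002,"dx":0.03,"dy":-0.04,"dz":0.05,"hand":1},{"wx":-0.056,"wy":-0.024,"wz":-0.002,"dx":0.03,"dy":-0.04,"dz":0.05,"hand":1},{"wx":-0.056,"wy":-0.024,"wz":-0.002,"dx":0.03,"dy":-0.04,"dz":0.05,"hand":1},{"wx":-0.056,"wy":-0.024,"wz":-0.002,"dx":0.03,"dy":-0.04,"dz":0.05,"hand":1},{"wx":-0.056,"wy":-0.024,"wz":-0.002,"dx":0.03,"dy":-0.04,"dz":0.05,"hand":1}]' 30
cat > st.py <<'E'
from h import *
s=r.get_state();print(s["q"].round(2));R=Ro.from_quat(s["eef_rot"]).as_matrix();print("z",R[:,2].round(3))
u,o=np.load("grip.npy");print("cell angle",np.degrees(np.arccos((R@u)[2])),"under",(s["tool_pos"]+R@o).round(4),"roll w",(-R[:,2]*.061).round(4))
E
python3 st.py
```

```text
clock: 15.5
tool_pos: [0.6424, 0.0712, 0.5284]
eef_rot: [-0.35, 0.603, -0.077, 0.713]
contact_force: [0.8, -0.7, -0.7]
opening: 0.329
finger_force: 29.8
[ 0.82  0.77 -1.34  2.36  3.15  1.04 -0.19]
z [0.913 0.406 0.029]
cell angle 56.5383951945212 under [0.6852 0.0545 0.4879] roll w [-0.0557 -0.0248 -0.0018]
```

```bash
python3 -m jog '[{"wx":-0.056,"wy":-0.025,"wz":-0.002,"dx":0,"dy":0,"dz":0,"hand":1},{"wx":-0.056,"wy":-0.025,"wz":-0.002,"dx":0,"dy":0,"dz":0,"hand":1},{"wx":-0.056,"wy":-0.025,"wz":-0.002,"dx":0,"dy":0,"dz":0,"hand":1},{"wx":-0.056,"wy":-0.025,"wz":-0.002,"dx":0,"dy":0,"dz":0,"hand":1},{"wx":-0.056,"wy":-0.025,"wz":-0.002,"dx":0,"dy":0,"dz":0,"hand":1}]' >/dev/null
python3 -m jog '[{"wx":-0.056,"wy":-0.025,"wz":-0.002,"dx":0,"dy":0,"dz":0,"hand":1},{"wx":-0.056,"wy":-0.025,"wz":-0.002,"dx":0,"dy":0,"dz":0,"hand":1},{"wx":-0.056,"wy":-0.025,"wz":-0.002,"dx":0,"dy":0,"dz":0,"hand":1},{"wx":-0.056,"wy":-0.025,"wz":-0.002,"dx":0,"dy":0,"dz":0,"hand":1},{"wx":-0.056,"wy":-0.025,"wz":-0.002,"dx":0,"dy":0,"dz":0,"hand":1}]' >/dev/null
python3 -m jog '[{"wx":-0.056,"wy":-0.025,"wz":-0.002,"dx":0,"dy":0,"dz":0,"hand":1},{"wx":-0.056,"wy":-0.025,"wz":-0.002,"dx":0,"dy":0,"dz":0,"hand":1},{"wx":-0.056,"wy":-0.025,"wz":-0.002,"dx":0,"dy":0,"dz":0,"hand":1},{"wx":-0.056,"wy":-0.025,"wz":-0.002,"dx":0,"dy":0,"dz":0,"hand":1},{"wx":-0.056,"wy":-0.025,"wz":-0.002,"dx":0,"dy":0,"dz":0,"hand":1}]'
python3 st.py
```

```text
clock: 16.75
tool_pos: [0.6423, 0.0712, 0.5288]
eef_rot: [0.691, -0.085, 0.614, -0.372]
contact_force: [-1.3, 0.1, -0.1]
opening: 0.329
finger_force: 29.9
[ 0.52  0.53 -0.71  2.38  3.46  1.17  1.11]
z [0.912 0.409 0.031]
cell angle 125.83201862801963 under [0.6822 0.0549 0.5722] roll w [-0.0556 -0.0249 -0.0019]
```

```bash
python3 -m jog '[{"wx":-0.05,"wy":-0.03,"wz":-0.002,"dx":0,"dy":0,"dz":0,"hand":1},{"wx":-0.05,"wy":-0.03,"wz":-0.002,"dx":0,"dy":0,"dz":0,"hand":1},{"wx":-0.045,"wy":-0.04,"wz":0,"dx":0,"dy":0,"dz":0,"hand":1},{"wx":0,"wy":0,"wz":0,"dx":0,"dy":0,"dz":0,"hand":1},{"wx":0,"wy":0,"wz":0,"dx":0,"dy":0,"dz":0,"hand":1}]'
python3 st.py
python3 -m jog '[{"wx":0,"wy":0,"wz":0,"dx":0,"dy":0,"dz":0,"hand":1},{"wx":0,"wy":0,"wz":0,"dx":0,"dy":0,"dz":0,"hand":1},{"wx":0,"wy":0,"wz":0,"dx":0,"dy":0,"dz":0,"hand":1}]'
python3 - <<'E'
from h import *
s=r.snapshot("scene");cv2.imwrite("pics/s3.png",s[:,:,::-1])
E
```

```text
clock: 17.17
tool_pos: [0.6428, 0.0712, 0.5284]
eef_rot: [0.673, 0.035, 0.686, -0.275]
contact_force: [0.2, 0.1, -0.2]
opening: 0.328
finger_force: 29.9
[ 0.45  0.56 -0.61  2.39  3.52  1.3   1.43]
z [0.903 0.419 0.093]
cell angle 137.6885402437192 under [0.6731 0.0684 0.5815] roll w [-0.0551 -0.0256 -0.0057]
clock: 17.42
tool_pos: [0.6431, 0.0711, 0.5294]
eef_rot: [0.671, 0.036, 0.687, -0.275]
contact_force: [-0.3, -0.1, -0.3]
opening: 0.324
finger_force: 29.9
```

View pics/s3.png

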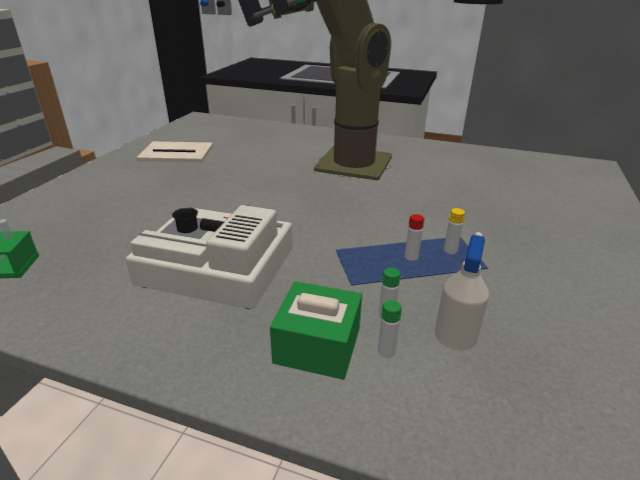

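Step 1's condition should be met (about 138°). The scene is undisturbed: red at (415,238), yellow at (455,232). Rolling back while moving to the right.

```bash
python3 -m jog '[{"wx":0.05,"wy":0.03,"wz":0.004,"dx":0,"dy":-0.04,"dz":0,"hand":1},{"wx":0.05,"wy":0.03,"wz":0.004,"dx":0,"dy":-0.04,"dz":0,"hand":1},{"wx":0.05,"wy":0.03,"wz":0.004,"dx":0,"dy":-0.04,"dz":0,"hand":1},{"wx":0.056,"wy":0.025,"wz":0.002,"dx":0,"dy":-0.04,"dz":0,"hand":1},{"wx":0.056,"wy":0.025,"wz":0.002,"dx":0,"dy":-0.04,"dz":0,"hand":1}]' >/dev/null
python3 -m jog '[{"wx":0.056,"wy":0.025,"wz":0.002,"dx":0,"dy":-0.04,"dz":0,"hand":1},{"wx":0.056,"wy":0.025,"wz":0.002,"dx":0,"dy":-0.04,"dz":0,"hand":1},{"wx":0.056,"wy":0.025,"wz":0.002,"dx":0,"dy":-0.04,"dz":0,"hand":1},{"wx":0.056,"wy":0.025,"wz":0.002,"dx":0,"dy":-0.04,"dz":0,"hand":1},{"wx":0.056,"wy":0.025,"wz":0.002,"dx":0,"dy":-0.04,"dz":0,"hand":1}]' >/dev/null
python3 -m jog '[{"wx":0.056,"wy":0.025,"wz":0.002,"dx":0,"dy":-0.04,"dz":0,"hand":1},{"wx":0.056,"wy":0.025,"wz":0.002,"dx":0,"dy":-0.04,"dz":0,"hand":1},{"wx":0.056,"wy":0.025,"wz":0.002,"dx":0,"dy":-0.04,"dz":0,"hand":1},{"wx":0.056,"wy":0.025,"wz":0.002,"dx":0,"dy":-0.04,"dz":0,"hand":1},{"wx":0.056,"wy":0.025,"wz":0.002,"dx":0,"dy":-0.04,"dz":0,"hand":1}]'
python3 st.py
cat >> h.py <<'E'
def place(yaw,P,n=None):
    "bring the held cell upright with its underside at P"
    u,o=np.load("grip.npy");a=np.degrees(np.arcsin(-u[2]))
    T=Rt(yaw,a,180); s=r.get_state()
    e=T@u;T=Ro.align_vectors([[0,0,1]],[e])[0].as_matrix()@T
    w=(Ro.from_matrix(T)*Ro.from_quat(s["eef_rot"]).inv()).as_rotvec()/2;d=(np.array(P)-T@o-s["tool_pos"])/.25
    n=n or int(np.ceil(max(np.linalg.norm(w)/.0625,np.linalg.norm(d)/.1668)*1.05+.01));print("rows",n,"w",(w/n).round(4),"d",(d/n).round(4))
E
python3 -c "
from h import *
for y in (-15,0,15): place(y,(.639,-.1847,.25))"
```

```text
clock: 18.72
tool_pos: [0.6431, -0.0798, 0.5288]
eef_rot: [-0.44, 0.533, -0.211, 0.692]
contact_force: [-0.4, -0.2, -1.0]
opening: 0.328
finger_force: 29.8
[ 1.12  0.75 -1.16  2.24  3.69  0.83 -0.26]
z [0.923 0.383 0.046]
cell angle 69.11612374412188 under [ 0.6902 -0.1088  0.5027] roll w [-0.0563 -0.0234 -0.0028]
rows 14 w [ 0.0333  0.0302 -0.0332] d [ 0.003  -0.0307 -0.0627]
rows 12 w [ 0.0333  0.0393 -0.0293] d [ 0.0035 -0.0345 -0.0731]
rows 12 w [ 0.0275  0.0427 -0.0198] d [ 0.0032 -0.0333 -0.0731]
```

```bash
python3 -m jog '[{"wx":0.0333,"wy":0.0393,"wz":-0.0293,"dx":0.0035,"dy":-0.0345,"dz":-0.06,"hand":1},{"wx":0.0333,"wy":0.0393,"wz":-0.0293,"dx":0.0035,"dy":-0.0345,"dz":-0.06,"hand":1},{"wx":0.0333,"wy":0.0393,"wz":-0.0293,"dx":0.0035,"dy":-0.0345,"dz":-0.06,"hand":1},{"wx":0.0333,"wy":0.0393,"wz":-0.0293,"dx":0.0035,"dy":-0.0345,"dz":-0.06,"hand":1},{"wx":0.0333,"wy":0.0393,"wz":-0.0293,"dx":0.0035,"dy":-0.0345,"dz":-0.06,"hand":1}]' >/dev/null
python3 -m jog '[{"wx":0.0333,"wy":0.0393,"wz":-0.0293,"dx":0.0035,"dy":-0.0345,"dz":-0.06,"hand":1},{"wx":0.0333,"wy":0.0393,"wz":-0.0293,"dx":0.0035,"dy":-0.0345,"dz":-0.06,"hand":1},{"wx":0.0333,"wy":0.0393,"wz":-0.0293,"dx":0.0035,"dy":-0.0345,"dz":-0.06,"hand":1},{"wx":0.0333,"wy":0.0393,"wz":-0.0293,"dx":0.0035,"dy":-0.0345,"dz":-0.06,"hand":1},{"wx":0.0333,"wy":0.0393,"wz":-0.0293,"dx":0.0035,"dy":-0.0345,"dz":-0.06,"hand":1}]' >/dev/null
python3 -m jog '[{"wx":0.0333,"wy":0.0393,"wz":-0.0293,"dx":0.0035,"dy":-0.0345,"dz":-0.06,"hand":1},{"wx":0.0333,"wy":0.0393,"wz":-0.0293,"dx":0.0035,"dy":-0.0345,"dz":-0.06,"hand":1},{"wx":0,"wy":0,"wz":0,"dx":0,"dy":0,"dz":0,"hand":1}]' 
python3 st.py
python3 -c "
from h import *
place(0,(.639,-.1847,.18))"
```

```text
clock: 19.8
tool_pos: [0.655, -0.1866, 0.3494]
eef_rot: [0.002, 0.922, -0.001, 0.387]
contact_force: [1.3, -1.6, -0.3]
opening: 0.33
finger_force: 29.9
[ 0.7   0.51 -0.58  2.01  2.47  0.11 -0.59]
z [ 0.714 -0.004 -0.7  ]
cell angle 0.42296876330595556 under [ 0.6403 -0.1884  0.2901] roll w [-0.0435  0.0002  0.0427]
rows 3 w [ 0.0012 -0.      0.0007] d [-0.0018  0.0044 -0.1467]
```

```bash
python3 -m jog '[{"wx":0.001,"wy":0,"wz":0.0007,"dx":-0.002,"dy":0.004,"dz":-0.147,"hand":1},{"wx":0.001,"wy":0,"wz":0.0007,"dx":-0.002,"dy":0.004,"dz":-0.147,"hand":1},{"wx":0.001,"wy":0,"wz":0.0007,"dx":-0.002,"dy":0.004,"dz":-0.147,"hand":1},{"wx":0,"wy":0,"wz":0,"dx":0,"dy":0,"dz":-0.12,"hand":1},{"wx":0,"wy":0,"wz":0,"dx":0,"dy":0,"dz":0,"hand":1}]' 
python3 st.py
python3 - <<'E'
from h import *
place(0,(.639,-.1847,.14))
u,o=np.load("grip.npy");st=r.get_state();s=r.snapshot("scene");R=Ro.from_quat(st["eef_rot"]).as_matrix()
b=st["tool_pos"]+R@o;P=lambda X:proj("scene",X)
print("under",P(b),"cap top",P(b+[0,0,.1]),"well rim",P((.639,-.1847,.111)))
c=s[150:250,130:263,::-1];cv2.imwrite("pics/c4.png",cv2.resize(c,(800,600),interpolation=2))
E
```

```text
clock: 20.22
tool_pos: [0.6488, -0.1784, 0.2018]
eef_rot: [-0.002, 0.924, 0.008, 0.383]
contact_force: [-0.8, -0.3, -0.7]
opening: 0.33
finger_force: 29.9
[ 0.79  0.84 -0.79  2.16  2.64  0.53 -0.61]
z [ 0.708  0.016 -0.706]
cell angle 0.6427129332877475 under [ 0.6336 -0.1795  0.1426] roll w [-0.0432 -0.001   0.0431]
rows 1 w [-0.004  -0.004  -0.0045] d [ 0.0196 -0.0195 -0.0098]
under [186.70290288 198.57655162] cap top [179.02621577 151.11858444] well rim [185.25996797 213.19298737]
```

View pics/c4.png

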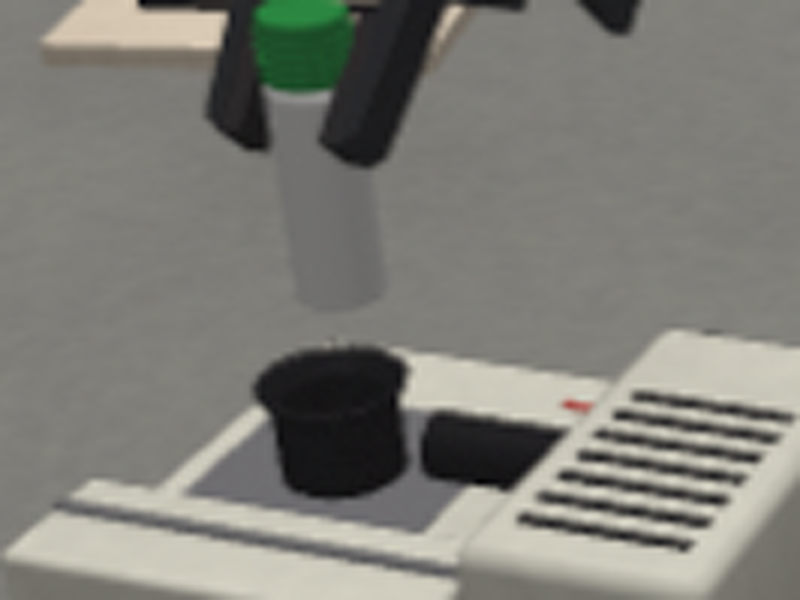

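The crop shows the collar rim centred at (332,383) and the cell's underside at (340,288). In full pixels that is (185.2,213.8) and (186.5,198.0), within 1 px of the predictions. I'll correct the offset and descend.

```bash
python3 -m jog '[{"wx":-0.004,"wy":-0.004,"wz":-0.0045,"dx":0.0196,"dy":-0.0195,"dz":-0.01,"hand":1},{"wx":0,"wy":0,"wz":0,"dx":0,"dy":0,"dz":0,"hand":1},{"wx":0,"wy":0,"wz":0,"dx":0,"dy":0,"dz":0,"hand":1}]' 
python3 st.py
python3 -c "
from h import *
place(0,(.639,-.1847,.114))"
```

```text
clock: 20.52
tool_pos: [0.6587, -0.1845, 0.2095]
eef_rot: [-0.001, 0.919, -0.002, 0.393]
contact_force: [0.9, 0.7, -1.2]
opening: 0.327
finger_force: 29.9
[ 0.78  0.83 -0.78  2.14  2.64  0.54 -0.61]
z [ 0.723 -0.003 -0.691]
cell angle 0.9412770881451702 under [ 0.6448 -0.1865  0.1499] roll w [-0.0441  0.0002  0.0421]
rows 1 w [0.0049 0.0066 0.0003] d [-0.0199  0.005  -0.1444]
```

```bash
python3 -m jog '[{"wx":0.005,"wy":0.0066,"wz":0,"dx":-0.02,"dy":0.005,"dz":-0.08,"hand":1},{"wx":0,"wy":0,"wz":0,"dx":0,"dy":0,"dz":0,"hand":1},{"wx":0,"wy":0,"wz":0,"dx":0,"dy":0,"dz":0,"hand":1},{"wx":0,"wy":0,"wz":0,"dx":0,"dy":0,"dz":0,"hand":1},{"wx":0,"wy":0,"wz":0,"dx":0,"dy":0,"dz":0,"hand":1}]' 
python3 st.py
python3 -c "
from h import *
place(0,(.639,-.1847,.114))"
```

```text
clock: 20.93
tool_pos: [0.6529, -0.183, 0.1878]
eef_rot: [0.001, 0.923, 0.003, 0.386]
contact_force: [-0.0, 0.1, -0.4]
opening: 0.327
finger_force: 29.9
[ 0.78  0.87 -0.78  2.16  2.66  0.57 -0.61]
z [ 0.712  0.005 -0.702]
cell angle 0.17693424924280043 under [ 0.638  -0.1844  0.1285] roll w [-0.0434 -0.0003  0.0428]
rows 1 w [-0.0006 -0.0014  0.0001] d [ 0.0032 -0.0009 -0.0578]
```

Well aligned. Descending in slow steps.

```bash
python3 -m jog '[{"wx":0,"wy":0,"wz":0,"dx":0.003,"dy":0,"dz":-0.03,"hand":1},{"wx":0,"wy":0,"wz":0,"dx":0,"dy":0,"dz":-0.03,"hand":1},{"wx":0,"wy":0,"wz":0,"dx":0,"dy":0,"dz":-0.03,"hand":1},{"wx":0,"wy":0,"wz":0,"dx":0,"dy":0,"dz":0,"hand":1},{"wx":0,"wy":0,"wz":0,"dx":0,"dy":0,"dz":0,"hand":1}]' 
python3 st.py
python3 -c "
from h import *
place(0,(.639,-.1847,.078))"
```

```text
clock: 21.35
tool_pos: [0.6525, -0.1829, 0.1626]
eef_rot: [0.002, 0.923, 0.004, 0.384]
contact_force: [0.3, -0.4, -1.2]
opening: 0.325
finger_force: 29.9
[ 0.78  0.93 -0.78  2.16  2.69  0.62 -0.61]
z [ 0.709  0.006 -0.705]
cell angle 0.426742966478487 under [ 0.6375 -0.1841  0.1033] roll w [-0.0433 -0.0004  0.043 ]
rows 1 w [-0.0017 -0.0033  0.0002] d [ 0.0046 -0.0016 -0.1007]
```

```bash
python3 -m jog '[{"wx":-0.001,"wy":-0.002,"wz":0,"dx":0.004,"dy":-0.001,"dz":-0.03,"hand":1},{"wx":0,"wy":0,"wz":0,"dx":0,"dy":0,"dz":-0.03,"hand":1},{"wx":0,"wy":0,"wz":0,"dx":0,"dy":0,"dz":-0.03,"hand":1},{"wx":0,"wy":0,"wz":0,"dx":0,"dy":0,"dz":0,"hand":1},{"wx":0,"wy":0,"wz":0,"dx":0,"dy":0,"dz":0,"hand":1}]' 
python3 st.py
python3 -c "
from h import *
place(0,(.639,-.1847,.075))"
```

```text
clock: 21.77
tool_pos: [0.6536, -0.1832, 0.1403]
eef_rot: [0.002, 0.922, 0.003, 0.386]
contact_force: [-0.6, 0.2, 0.0]
opening: 0.329
finger_force: 29.9
[ 0.78  0.98 -0.78  2.17  2.72  0.67 -0.61]
z [ 0.712  0.005 -0.702]
cell angle 0.1478968816844271 under [ 0.6388 -0.1845  0.0809] roll w [-0.0434 -0.0003  0.0428]
rows 1 w [-0.0006 -0.0011  0.0002] d [ 0.0004 -0.0004 -0.0236]
```

No contact forces, so lower the rest of the way and release.

```bash
python3 -m jog '[{"wx":0,"wy":0,"wz":0,"dx":0,"dy":0,"dz":-0.012,"hand":1},{"wx":0,"wy":0,"wz":0,"dx":0,"dy":0,"dz":-0.008,"hand":1},{"wx":0,"wy":0,"wz":0,"dx":0,"dy":0,"dz":0,"hand":1},{"wx":0,"wy":0,"wz":0,"dx":0,"dy":0,"dz":0,"hand":1}]' 
python3 st.py
python3 -m jog '[{"wx":0,"wy":0,"wz":0,"dx":0,"dy":0,"dz":0,"hand":0.4},{"wx":0,"wy":0,"wz":0,"dx":0,"dy":0,"dz":0,"hand":0.4},{"wx":0,"wy":0,"wz":0,"dx":0,"dy":0,"dz":0,"hand":0.4},{"wx":0,"wy":0,"wz":0,"dx":0,"dy":0,"dz":0,"hand":0.4},{"wx":0,"wy":0,"wz":0,"dx":0,"dy":0,"dz":0,"hand":0.4}]' 
python3 -c "
from h import *
s=r.snapshot('scene')
P=lambda X:proj('scene',X)
print('cap top',P((.639,-.1847,.175)))
c=s[150:250,130:263,::-1];cv2.imwrite('pics/c5.png',cv2.resize(c,(800,600),interpolation=2))"
```

```text
clock: 22.1
tool_pos: [0.6539, -0.1833, 0.1363]
eef_rot: [0.001, 0.922, 0.003, 0.387]
contact_force: [0.8, -0.3, -0.6]
opening: 0.325
finger_force: 29.9
[ 0.78  0.99 -0.78  2.17  2.73  0.68 -0.61]
z [ 0.713  0.004 -0.701]
cell angle 0.060672724255734035 under [ 0.6392 -0.1847  0.0769] roll w [-0.0435 -0.0002  0.0428]
clock: 22.52
tool_pos: [0.6541, -0.1833, 0.1365]
eef_rot: [0.001, 0.922, 0.003, 0.387]
contact_force: [-0.5, 0.0, 0.5]
opening: 0.601
finger_force: 0.0
cap top [180.47346151 184.49811481]
```

View pics/c5.png

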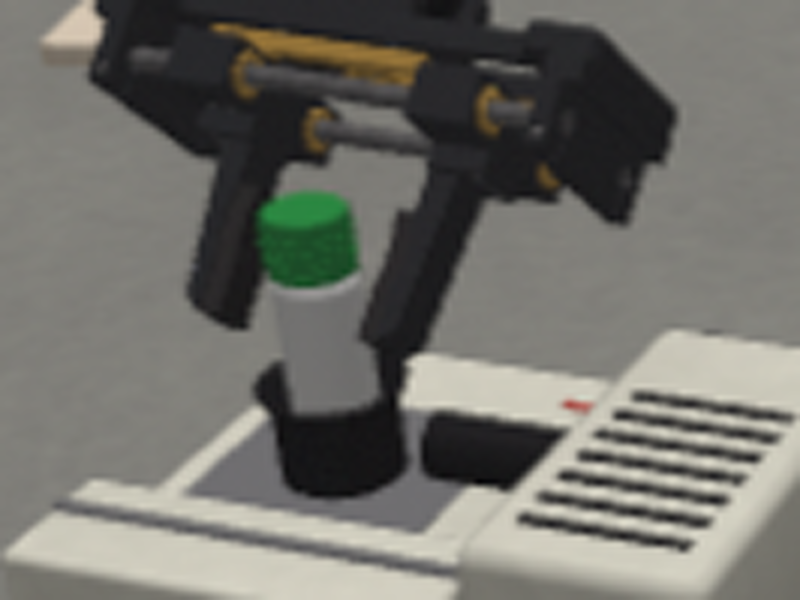

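The crop shows the cell seated, with the cap top at (304,210). That is (180.5,185.0) in the full picture, against (180.5,184.5) predicted for a cell fully home. The fingers are clear, so retreat along the tool axis.

```bash
python3 -m jog '[{"wx":0,"wy":0,"wz":0,"dx":-0.04,"dy":0,"dz":0.04,"hand":0.4},{"wx":0,"wy":0,"wz":0,"dx":-0.08,"dy":0,"dz":0.08,"hand":0.4},{"wx":0,"wy":0,"wz":0,"dx":-0.1,"dy":0,"dz":0.1,"hand":0.4},{"wx":0,"wy":0,"wz":0,"dx":-0.1,"dy":0,"dz":0.1,"hand":0.4},{"wx":0,"wy":0,"wz":0,"dx":-0.1,"dy":0,"dz":0.1,"hand":0.4}]' 
python3 -m jog '[{"wx":0,"wy":0,"wz":0,"dx":-0.1,"dy":0,"dz":0.1,"hand":0.4},{"wx":0,"wy":0,"wz":0,"dx":-0.1,"dy":0.04,"dz":0.05,"hand":0.4},{"wx":0,"wy":0,"wz":0,"dx":0,"dy":0,"dz":0,"hand":0.4},{"wx":0,"wy":0,"wz":0,"dx":0,"dy":0,"dz":0,"hand":0.4}]' 
python3 -c "
from h import *
print(r.get_state()['q'].round(2))
go(3.6,75,(.4958,-.1236,.2),180);go(3.6,75,(.4958,-.1236,.2),0)
r.snapshot('scene');print([(d['p'],d['bbox']) for d in r.search_frame('scene','standard_green')])
r.snapshot('top');print([(d['p'],d['bbox']) for d in r.search_frame('top','standard_green')])"
```

```text
clock: 22.98
tool_pos: [0.5468, -0.1826, 0.2421]
eef_rot: [0.001, 0.922, 0.003, 0.386]
contact_force: [1.1, -0.4, 0.6]
opening: 0.6
finger_force: 0.0
clock: 23.32
tool_pos: [0.4973, -0.1733, 0.2796]
eef_rot: [0.001, 0.922, 0.002, 0.387]
contact_force: [0.3, -0.5, 0.4]
opening: 0.596
finger_force: 0.0
[ 1.05  0.6  -0.97  2.47  2.71  0.54 -0.73]
rows 5 w [-0.002   0.0532  0.0063] d [ 0.0027  0.04   -0.0782]
rows 26 w [ 0.0299  0.001  -0.0513] d [ 0.0005  0.0077 -0.015 ]
[(0.94, [380.6, 264.4, 404.2, 315.3]), (0.81, [173.6, 181.0, 191.4, 221.1]), (0.57, [377.5, 298.7, 401.8, 356.1])]
[(0.78, [437.4, 207.2, 456.7, 228.9]), (0.75, [232.4, 194.8, 252.4, 214.1]), (0.72, [223.6, 155.4, 248.9, 176.0])]
```

```bash
python3 -m jog '[{"wx":-0.002,"wy":0.0532,"wz":0.0063,"dx":0.003,"dy":0.04,"dz":-0.04,"hand":0.4},{"wx":-0.002,"wy":0.0532,"wz":0.0063,"dx":0.003,"dy":0.04,"dz":-0.04,"hand":0.4},{"wx":-0.002,"wy":0.0532,"wz":0.0063,"dx":0.003,"dy":0.04,"dz":-0.04,"hand":0.4},{"wx":-0.002,"wy":0.0532,"wz":0.0063,"dx":0.003,"dy":0.04,"dz":-0.04,"hand":0.4},{"wx":-0.002,"wy":0.0532,"wz":0.0063,"dx":0.003,"dy":0.04,"dz":-0.04,"hand":0.4}]' 
python3 -m jog '[{"wx":0,"wy":0,"wz":0,"dx":0,"dy":0,"dz":0,"hand":0.4},{"wx":0,"wy":0,"wz":0,"dx":0,"dy":0,"dz":0,"hand":0.4},{"wx":0,"wy":0,"wz":0,"dx":0,"dy":0,"dz":0,"hand":0.4}]' 
python3 -c "
from h import *
print(r.get_state()['q'].round(2))
go(3.6,75,(.4958,-.1236,.2),180,1);go(3.6,75,(.4958,-.1236,.12),180,4)"
```

```text
clock: 23.93
tool_pos: [0.5053, -0.1516, 0.2472]
eef_rot: [-0.017, 0.97, -0.009, 0.244]
contact_force: [0.4, 0.6, -0.3]
opening: 0.598
finger_force: 0.0
clock: 24.18
tool_pos: [0.5033, -0.153, 0.247]
eef_rot: [-0.015, 0.97, -0.008, 0.244]
contact_force: [-1.0, -0.1, -0.8]
opening: 0.599
finger_force: 0.0
[ 0.63  0.48 -0.5   2.28  2.04  0.14 -0.18]
rows 1 w [0.0062 0.1156 0.0178] d [-0.0107  0.1187 -0.2601]
rows 4 w [0.0015 0.0289 0.0045] d [-0.0027  0.0297 -0.145 ]
```

```bash
python3 -c "
from h import *
go(3.6,60,(.4958,-.1236,.16),180,4)"
```

```text
rows 4 w [ 0.003  -0.0038  0.0048] d [ 0.0018  0.03   -0.1032]
```

```bash
python3 -m jog '[{"wx":0.003,"wy":-0.004,"wz":0.005,"dx":0.002,"dy":0.03,"dz":-0.103,"hand":0.4},{"wx":0.003,"wy":-0.004,"wz":0.005,"dx":0.002,"dy":0.03,"dz":-0.103,"hand":0.4},{"wx":0.003,"wy":-0.004,"wz":0.005,"dx":0.002,"dy":0.03,"dz":-0.103,"hand":0.4},{"wx":0.003,"wy":-0.004,"wz":0.005,"dx":0.002,"dy":0.03,"dz":-0.103,"hand":0.4},{"wx":0,"wy":0,"wz":0,"dx":0,"dy":0,"dz":0,"hand":0.4}]' 
python3 -m jog '[{"wx":0,"wy":0,"wz":0,"dx":0,"dy":0,"dz":0,"hand":0.4},{"wx":0,"wy":0,"wz":0,"dx":0,"dy":0,"dz":0,"hand":0.4}]' 
python3 -c "
from h import *
print(r.get_state()['q'].round(2))
go(3.6,60,(.4958,-.1236,.16),180,1);go(3.6,60,(.4958,-.1236,.052),180,4)"
```

```text
clock: 24.6
tool_pos: [0.5024, -0.1221, 0.1394]
eef_rot: [-0.029, 0.966, 0.012, 0.255]
contact_force: [-0.7, 0.0, -0.1]
opening: 0.601
finger_force: 0.0
clock: 24.77
tool_pos: [0.5058, -0.1241, 0.1467]
eef_rot: [-0.03, 0.965, 0.007, 0.26]
contact_force: [1.0, -0.9, 0.1]
opening: 0.602
finger_force: 0.0
[ 0.77  0.83 -0.88  2.41  2.32  0.64 -0.41]
rows 1 w [0.0009 0.0012 0.0002] d [-0.0025  0.0043 -0.0115]
rows 4 w [0.0002 0.0003 0.0001] d [-0.0006  0.0011 -0.1109]
```

```bash
python3 -m jog '[{"wx":0,"wy":0,"wz":0,"dx":-0.002,"dy":0.004,"dz":-0.08,"hand":0.4},{"wx":0,"wy":0,"wz":0,"dx":0,"dy":0,"dz":-0.08,"hand":0.4},{"wx":0,"wy":0,"wz":0,"dx":0,"dy":0,"dz":-0.08,"hand":0.4},{"wx":0,"wy":0,"wz":0,"dx":0,"dy":0,"dz":0,"hand":0.4},{"wx":0,"wy":0,"wz":0,"dx":0,"dy":0,"dz":0,"hand":0.4}]' 
python3 -c "
from h import *
print(r.get_state()['q'].round(2))
go(3.6,60,(.4958,-.1236,.052),180,2)"
```

```text
clock: 25.18
tool_pos: [0.5055, -0.1231, 0.0871]
eef_rot: [-0.031, 0.965, 0.007, 0.26]
contact_force: [0.5, 0.4, 0.4]
opening: 0.597
finger_force: 0.0
[ 0.75  1.01 -0.88  2.44  2.43  0.82 -0.46]
rows 2 w [ 0.0008  0.0006 -0.    ] d [-0.0008  0.0002 -0.1026]
```

```bash
python3 -m jog '[{"wx":0,"wy":0,"wz":0,"dx":-0.001,"dy":0,"dz":-0.07,"hand":0.4},{"wx":0,"wy":0,"wz":0,"dx":0,"dy":0,"dz":-0.07,"hand":0.4},{"wx":0,"wy":0,"wz":0,"dx":0,"dy":0,"dz":-0.06,"hand":0.4},{"wx":0,"wy":0,"wz":0,"dx":0,"dy":0,"dz":0,"hand":0.4},{"wx":0,"wy":0,"wz":0,"dx":0,"dy":0,"dz":0,"hand":0.4}]' 
python3 -c "
from h import *
go(3.6,60,(.4958,-.1236,.052),180,1)"
```

```text
clock: 25.6
tool_pos: [0.5054, -0.123, 0.0373]
eef_rot: [-0.031, 0.965, 0.007, 0.26]
contact_force: [-0.2, 0.9, 0.8]
opening: 0.601
finger_force: 0.0
rows 1 w [ 0.0014  0.0014 -0.0002] d [-0.001  -0.0001 -0.0058]
```

```bash
python3 -m jog '[{"wx":0,"wy":0,"wz":0,"dx":0,"dy":0,"dz":-0.004,"hand":1},{"wx":0,"wy":0,"wz":0,"dx":0,"dy":0,"dz":0,"hand":1},{"wx":0,"wy":0,"wz":0,"dx":0,"dy":0,"dz":0,"hand":1},{"wx":0,"wy":0,"wz":0,"dx":0,"dy":0,"dz":0,"hand":1},{"wx":0,"wy":0,"wz":0,"dx":0,"dy":0,"dz":0,"hand":1}]' 50
python3 -m jog '[{"wx":0,"wy":0,"wz":0,"dx":0,"dy":0,"dz":0,"hand":1},{"wx":0,"wy":0,"wz":0,"dx":0,"dy":0,"dz":0,"hand":1},{"wx":0,"wy":0,"wz":0,"dx":0,"dy":0,"dz":0,"hand":1}]' 50
```

```text
clock: 26.02
tool_pos: [0.5049, -0.1236, 0.035]
eef_rot: [-0.03, 0.965, 0.006, 0.26]
contact_force: [-1.6, -2.0, 5.4]
opening: 0.254
finger_force: 49.3
clock: 26.27
tool_pos: [0.5049, -0.1235, 0.035]
eef_rot: [-0.03, 0.965, 0.006, 0.26]
contact_force: [-2.3, -2.8, 5.9]
opening: 0.253
finger_force: 49.2
```

Gripped at the waist (opening 22 mm). Pulling.

```bash
python3 -m jog '[{"wx":0,"wy":0,"wz":0,"dx":-0.024,"dy":-0.0015,"dz":0,"hand":1},{"wx":0,"wy":0,"wz":0,"dx":-0.024,"dy":-0.0015,"dz":0,"hand":1},{"wx":0,"wy":0,"wz":0,"dx":-0.024,"dy":-0.0015,"dz":0,"hand":1},{"wx":0,"wy":0,"wz":0,"dx":-0.024,"dy":-0.0015,"dz":0,"hand":1},{"wx":0,"wy":0,"wz":0,"dx":-0.024,"dy":-0.0015,"dz":0,"hand":1}]' 50
python3 -m jog '[{"wx":0,"wy":0,"wz":0,"dx":0,"dy":0,"dz":0,"hand":1},{"wx":0,"wy":0,"wz":0,"dx":0,"dy":0,"dz":0,"hand":1},{"wx":0,"wy":0,"wz":0,"dx":0,"dy":0,"dz":0,"hand":1}]' 50
python3 - <<'E'
from h import *
p=r.get_state()["tool_pos"]-[.5049,-.1235,.035];print("travel",-p@[.998,.063,0],p)
E
```

```text
clock: 26.68
tool_pos: [0.4779, -0.1251, 0.0352]
eef_rot: [-0.03, 0.964, 0.006, 0.262]
contact_force: [9.9, -1.9, -4.2]
opening: 0.255
finger_force: 49.3
clock: 26.93
tool_pos: [0.4781, -0.1251, 0.0352]
eef_rot: [-0.03, 0.964, 0.006, 0.262]
contact_force: [9.2, -1.7, -3.3]
opening: 0.256
finger_force: 49.3
travel 0.026881502965094044 [-0.02683335 -0.00161615  0.00019166]
```

```bash
python3 -m jog '[{"wx":0,"wy":0,"wz":0,"dx":-0.013,"dy":-0.0008,"dz":0,"hand":1},{"wx":0,"wy":0,"wz":0,"dx":-0.013,"dy":-0.0008,"dz":0,"hand":1},{"wx":0,"wy":0,"wz":0,"dx":-0.012,"dy":-0.0008,"dz":0,"hand":1},{"wx":0,"wy":0,"wz":0,"dx":0,"dy":0,"dz":0,"hand":1},{"wx":0,"wy":0,"wz":0,"dx":0,"dy":0,"dz":0,"hand":1}]' 50
python3 - <<'E'
from h import *
p=r.get_state()["tool_pos"]-[.5049,-.1235,.035];print("travel",-p@[.998,.063,0],p)
for cam in("top","wrist"):
    im=r.snapshot(cam);cv2.imwrite(f"pics/{cam}_e.png",im[:,:,::-1]);hsv=cv2.cvtColor(im,cv2.COLOR_RGB2HSV)
    print(cam,"expect red",proj(cam,(.5728,-.1198,.075)),"ptr",proj(cam,(.5728,-.1198,.081)))
    for nm,m in(("red",((hsv[...,0]<10)|(hsv[...,0]>170))&(hsv[...,1]>100)),("yel",(hsv[...,0]>18)&(hsv[...,0]<35)&(hsv[...,1]>100))):
        n,l,st,ce=cv2.connectedComponentsWithStats(m.astype(np.uint8))
        for i in range(1,n):
            if st[i,4]>4: print(nm,st[i],ce[i].round(1))
E
```

```text
clock: 27.35
tool_pos: [0.4694, -0.1256, 0.0353]
eef_rot: [-0.03, 0.964, 0.006, 0.263]
contact_force: [10.9, -1.2, -3.9]
opening: 0.254
finger_force: 49.3
travel 0.0355889457708916 [-0.03552714 -0.00210884  0.00026822]
top expect red [411.31578535 251.10526108] ptr [411.73015151 250.98723282]
red [403 252   6   1   6] [405.5 252. ]
red [226 290  16  14 181] [233.3 296.4]
yel [410 250   3   4  10] [410.8 251.5]
yel [189 316  17  15 203] [196.8 322.7]
yel [397 327  12   7  47] [402.  330.2]
yel [424 341   7   4  11] [427.3 342.1]
yel [430 365   3   5   6] [431.2 367.3]
yel [438 364   7   6  14] [441.1 366.9]
yel [454 377   6   5  11] [456.2 379.4]
yel [ 529  376  111  104 7345] [598.5 434.6]
yel [449 379   4   2   6] [450.2 379.3]
yel [453 382   8  10  20] [456.7 385.6]
yel [475 383   4   3   6] [476.8 384.5]
yel [574 382   7   5  15] [576.8 384.2]
yel [450 384   5   6  13] [451.8 386.5]
yel [465 384   4   5   8] [466.1 385.8]
yel [475 387   4   3   8] [476.6 388. ]
yel [ 413  388  139   54 4235] [486.9 417.5]
yel [540 388   2   5   6] [540.5 390. ]
yel [508 391   3   5   6] [509. 393.
[... 181 characters left out ...]
2  11] [384.3 463.6]
yel [393 463   6   3   7] [395.3 464.3]
yel [359 464   4   3   6] [360.2 464.5]
yel [357 464  25  16  91] [369.6 472. ]
yel [339 467   2   5   5] [339.2 469. ]
yel [382 466   3   3   5] [383.4 467.2]
yel [380 467  12  13  42] [386.1 474. ]
yel [329 469   7   9  17] [332.1 472.7]
yel [357 468   7   3   9] [359.7 468.7]
yel [343 473  11   7  21] [348.  475.8]
yel [387 473  13   7  27] [394. 477.]
yel [523 476   3   4   7] [524.3 478. ]
yel [323 478   4   2   6] [324.2 478.5]
wrist expect red [310.5421981  450.04874488] ptr [310.48750945 461.36423486]
yel [223 341  20  71 751] [230.8 376.8]
yel [381 342  20  70 752] [392.5 376.8]
yel [ 117  424  403   20 4635] [345.4 436.4]
```

The pointer sits at row 251.5 and the red line at about 251.8 in the top view, so within 1 mm, and travel is 35.6 mm. I'll hold, check and hand in.

```bash
python3 -m jog '[{"wx":0,"wy":0,"wz":0,"dx":0,"dy":0,"dz":0,"hand":1},{"wx":0,"wy":0,"wz":0,"dx":0,"dy":0,"dz":0,"hand":1},{"wx":0,"wy":0,"wz":0,"dx":0,"dy":0,"dz":0,"hand":1},{"wx":0,"wy":0,"wz":0,"dx":0,"dy":0,"dz":0,"hand":1},{"wx":0,"wy":0,"wz":0,"dx":0,"dy":0,"dz":0,"hand":1}]' 50
python3 - <<'E'
from h import *
p=r.get_state()["tool_pos"]-[.5049,-.1235,.035];t=-p@[.998,.063,0];print("travel",t)
r.snapshot("scene");print([(round(d["p"],2),d["bbox"]) for d in r.search_frame("scene","standard_green")])
if .034<t<.038: print(r.finish_job())
E
```

```text
clock: 27.87
tool_pos: [0.4695, -0.1256, 0.0353]
eef_rot: [-0.03, 0.964, 0.006, 0.263]
contact_force: [11.0, -1.7, -5.6]
opening: 0.258
finger_force: 49.3
travel 0.035490516155358816
[(0.9, [379.3, 265.5, 400.7, 315.4]), (0.83, [172.1, 181.6, 192.5, 219.4]), (0.71, [124.5, 197.1, 293.2, 311.2]), (0.6, [376.9, 299.3, 399.9, 357.1]), (0.57, [250.2, 198.9, 258.1, 207.0])]
the job is handed in; nothing more can be done
None
```

I handed the job in at about 28 s, with no verdict shown: the green standard was turned over (about 138°) and stands released in the well, and the shutter is held at 35.5 mm with the pointer within about 1 mm of the red line; the first grasp missed but disturbed nothing.

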